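# Put three mixed-up cutting dies back on their own storage boards

### The arm

A 7-joint arm with a two-finger parallel gripper is mounted at the origin on the work surface. World frame = base frame: x ahead of the robot, y to its left, z up, the work surface at z = 0. Lengths are in m, angles in rad, forces in N, time in s.
With the tool pointing down it reaches from about 0.4 to 0.9 m from the base axis. Payload 5.6 kg.
Tool frame: the origin (TCP) lies at the very end of the fingers, on their centre line; the grasp point (between the pads) lies 19 mm behind it; z points along the fingers, y is the direction in which the jaws open and shut (so a half turn about z gives the same grasp; the last joint's range is limited). The gripper opens to 92 mm and grips with 3 to 60 N. Pads are 20 mm wide; open, the fingers measure 128 mm over their backs; the gripper's body (75 mm by 189 mm) begins 69 mm behind the grasp point.
Start: joints at [-1.221, 0.468, -0.012, 1.603, 0.006, 1.071, -0.056], TCP at [0.249, 0.6, 0.215] pointing down, gripper open.
Joint ranges: [-2.53, 2.53], [-0.31, 2.02], [-1.57, 1.55], [0.28, 2.44], [-1.29, 4.43], [0.15, 1.84], [-2.92, 2.92]. Speed limits (rad/s): [2.57, 2.57, 3.14, 3.14, 3.14, 3.14, 3.14].

### API

Orientations are given as a unit quaternion [x, y, z, w].
In Python, from cell import manip gives the robot as it stands.
- The arm moves only by the tool carry_out, never from a script. Its argument "increments" is a list of rows, each an object of numbers: "fingers": the closure, from 0 (fully open) to 1 (shut); "dx", "dy", "dz": the shift along the tool's x, y, z normalised to -1 to 1, where 1 is 0.08 m; "ax", "ay", "az": the turn, a rotation vector about the tool's x, y, z normalised to -1 to 1, where 1 is pi rad. A call has 1 to 20 rows; each row is the pose to reach, as a shift and turn from the pose commanded when the call began, along the tool's axes at that moment, turning the shorter way round; what a row does not reach only later rows make up. A row lasts 1/10 s, in which the tool goes at most 50 mm and 8.59 degrees, less where a joint would pass 70% of its speed; a pose out of reach is approached as far as the arm can. A call with a number of a shift or a turn outside -1 to 1 is refused whole. A call with a gripper value outside its range is refused whole. The fingers move at their own pace and stop on an object; "force" is the grip in N (left out, the last holds). Time passes only in rows, so rows that repeat a pose let the fingers close. It gives the time, the measured TCP pose, the force and the opening at its end, in the units of the state.
- manip.state(): the state, without advancing time (a new reading comes with each control period).
- manip.snapshot(name): name is "scene" or "top"; returns the picture (384x512x3 uint8, red, green, blue); there is no depth.
- manip.camera_params(name): a dict with "mtx" (3x3 intrinsics, pixels), "cam_to_world" (4x4, takes a point from camera to world coordinates). Camera axes: x right, y down, z forward; pixel columns grow to the right and rows downward; lengths in m; the calibration is good to about 2 mm. A picture is of the moment at which its call begins. camera_params takes no time and is no camera call.
- manip.hand_in(): hands the job in, once; it reports no verdict.
The state is a dict: "clock": time; "qpos": joint angles; "qd": joint speeds; "joint_torque": joint torques, N m; "eef_pos": TCP position; "orientation": TCP orientation; "force": force on the tool from outside, world axes, zero at the start; "ft_torque": the same for the moment, N m; "width": opening from 0.0 (shut) to 1.0 (fully open).
Only numpy, scipy, OpenCV 4.12 (cv2) and the standard library are available. Lean on these libraries where they do the work, as an engineer would, in place of code of your own. Each camera call takes 0.05 s, during which the arm holds its last target.

### The job

The three steel cutting dies have been put back on one another's boards. Swap them round so that each stands upright on the board that shows its own shape, centred on the drawn outline and lined up with it; the empty cork mat is free for parking a die meanwhile. Set the dies down, do not drop or tip them, and leave the tin, the steel block and the hammer where they are.

Things in the scene. Friction and masses are not known exactly. Their poses are not given: they have to be found in the camera images.
- die_round_mid (a point): Round cutting die: an open ring of bare strip steel standing on edge, 60 mm outside diameter, wall 4 mm, 50 mm high, about 0.28 kg, one dark cross bar inside near the top. Point: its centre, half-way up (25 mm above its underside). z is up when it stands; its yaw does not matter.
- die_strap_mid (a point): Strap cutting die: a long narrow open loop of bare strip steel with straight sides and two rounded ends, 110 mm long (its x) by 40 mm wide outside (its y), wall 4 mm, 50 mm high, about 0.28 kg, two dark cross bars inside near the top. Point: its centre, half-way up (25 mm above its underside). Grip across the 40 mm width.
- die_point_mid (a point): Pointed cutting die: an open loop of bare strip steel shaped like a strap end, with parallel sides, a square end at its -x and a 90-degree point at its +x; 84 mm long (its x) by 50 mm wide outside (its y), wall 4 mm, 50 mm high, about 0.28 kg, one dark cross bar inside. Point: centre of that 84 x 50 rectangle, half-way up (25 mm above its underside). Grip across the 50 mm width, at this point.
- board_round: Fixed plywood board, x -65 to +125, y -52 to +52 mm, 8 mm thick, for the round die: a full-size circle drawn in black, and a red round sample 42 mm across, about 95 mm from the origin along x. Origin: on the underside, under the outline's centre; top 8 mm above. The die belongs lengthways along x, either way round. At the start another die partly hides the outline.
- board_strap: Fixed plywood board, x -65 to +125, y -52 to +52 mm, 8 mm thick, for the strap die: a full-size long loop drawn in black along the board, and a red rounded strip sample 72 x 24 mm laid across the board, about 95 mm from the origin along x. Origin: on the underside, under the outline's centre; top 8 mm above. The die belongs lengthways along x, either way round. At the start another die partly hides the outline.
- board_point: Fixed plywood board, x -65 to +125, y -52 to +52 mm, 8 mm thick, for the pointed die: its outline drawn full size in black, and a red pointed sample 51 x 36 mm, about 95 mm from the origin along x. Origin: on the underside, under the outline's centre; top 8 mm above. The die belongs lengthways along x, either way round. At the start another die partly hides the outline.
- park_mat: Empty cork mat, fixed, 120 (x) x 104 (y) mm, 4 mm thick, with nothing on it: the free spot. Origin: centre of its underside.
- tin_mid (a point): Loose bystander: closed round aluminium tin, 62 mm across, 34 mm high, standing among the boards; point at its centre, half-way up. Not to be moved.
- setting_block_mid (a point): Loose bystander: dark steel block 60 x 60 x 25 mm on the robot's side of the boards; point at its centre. Not to be moved.
- hammer_mid (a point): Loose bystander: a hammer, lying beyond the boards; point on its handle, 12 mm above the table. Not to be moved.
Things that resemble listed ones, but are neither listed nor needed, are in the scene too. Leave any blue or purple look-alike of the part that bears die_strap_mid alone.

How it is judged:
At the end, for the whole second after the job is handed in: Each die stands upright and at rest on its own board (the one with its outline and red sample), its centre within 12 mm of the outline's centre, within 4 mm of its resting height, tilted under 0.08 rad; the strap and pointed dies lie along the board within 0.22 rad, either way round (horizontal distance between die_round_mid and board_round below 0.012 m and z of die_round_mid in the frame of board_round between 0.029 and 0.037 m and angle between each of die_round_mid, die_strap_mid, die_point_mid's own z axis and vertical below 0.08 rad and linear speed of each of die_round, die_strap, die_point below 0.01 m/s and horizontal distance between die_strap_mid and board_strap below 0.012 m and z of die_strap_mid in the frame of board_strap between 0.029 and 0.037 m and angle between the x axis of die_strap_mid and the x axis of board_strap, either way round below 0.22 rad and horizontal distance between die_point_mid and board_point below 0.012 m and z of die_point_mid in the frame of board_point between 0.029 and 0.037 m and angle between the x axis of die_point_mid and the x axis of board_point, either way round below 0.22 rad); the robot touches nothing.
It fails at once if a die is dropped (falls freely from more than about 30 mm) ((linear speed of die_round above 0.8 m/s and contact force between die_round and the fingers below 0.1 N) or (linear speed of die_strap above 0.8 m/s and contact force between die_strap and the fingers below 0.1 N) or (linear speed of die_point above 0.8 m/s and contact force between die_point and the fingers below 0.1 N)).
It fails at once if a die is tipped over (more than 0.6 rad) (angle between any of die_round_mid, die_strap_mid, die_point_mid's own z axis and vertical above 0.6 rad).
It fails at once if the tin, the steel block or the hammer is moved by more than 25 mm (distance of any of tin_mid, setting_block_mid, hammer_mid from where it was at the start of the episode above 0.025 m).
It also fails if it takes over 112 s, if anything falls off the work surface, if the arm or the gripper's body presses on something with over 40 N, if the wrist force passes 120 N, or if a joint passes its speed limit or range.

## Working session

There is one attempt and no reset: what is moved stays moved. The work goes in short steps, Python scripts to look and compute and a tool call to move; the robot and the scene stay as the last step left them, time stands still between calls to the robot, and variables do not carry over. Pictures are saved under pics/ and viewed, and the job is handed in when it is done.

Besides the shell and the picture viewer there is one more tool, called after "Call:" as name(argument=value, ...) on one line, values as JSON. carry_out: Moves the arm, as the interface text tells. Its arguments: {"type":"object","properties":{"increments":{"type":"array","items":{"type":"object","properties":{"fingers":{"type":"number"},"dx":{"type":"number","minimum":-1,"maximum":1},"dy":{"type":"number","minimum":-1,"maximum":1},"dz":{"type":"number","minimum":-1,"maximum":1},"ax":{"type":"number","minimum":-1,"maximum":1},"ay":{"type":"number","minimum":-1,"maximum":1},"az":{"type":"number","minimum":-1,"maximum":1}}}},"force":{"type":"number"}},"required":["increments"]}

```bash
mkdir -p pics; ls; python3 - <<'E'
from cell import manip
import cv2,numpy as np
print(manip.state())
for n in("scene","top"):
    im=manip.snapshot(n); cv2.imwrite(f"pics/{n}0.png",im[:,:,::-1]); 
    p=manip.camera_params(n); print(n,p)
E
```

```text
pics
{'clock': 0.0, 'qpos': array([-1.22099759,  0.46838081, -0.011587  ,  1.60364198,  0.00600872,
        1.07138959, -0.05629487]), 'qd': array([ 1.64932567e-04, -4.01751594e-04, -1.06741879e-03, -1.25722714e-03,
       -9.53602109e-05, -5.75683645e-04, -1.04673934e-04]), 'joint_torque': array([-9.57764933e-04, -5.20559263e+01, -1.28668884e-02, -2.43750769e+01,
       -5.66253613e-02,  1.71979802e-02,  1.56492820e-04]), 'eef_pos': array([0.24865382, 0.59991663, 0.21363039]), 'orientation': array([ 1.95172796e-01,  9.80768465e-01, -8.86566435e-04, -1.05401767e-04]), 'force': array([-0.53140987, -0.53750805, -0.05927356]), 'ft_torque': array([-0.00929414, -0.04158695, -0.00724436]), 'width': 0.9985600277355325}
scene {'mtx': array([[465.34536845,   0.        , 257.7135901 ],
       [  0.        , 465.34536845, 198.98556694],
       [  0.        ,   0.        ,   1.        ]]), 'cam_to_world': array([[ 0.63884146,  0.62003074, -0.45545963,  1.14991371],
       [ 0.76932756, -0.51799674,  0.37391775, -0.47115186],
       [-0.00408611, -0.58927181, -0.80792453,  1.07287164],
       [ 0.        ,  0.        ,  0.        ,  1.        ]])}
top {'mtx': array([[351.61355974,   0.        , 254.73986691],
       [  0.        , 351.61355974, 192.52821712],
       [  0.        ,   0.        ,   1.        ]]), 'cam_to_world': array([[ 0.00280702, -0.98942867,  0.14499318,  0.43381546],
       [-0.99965495, -0.00656321, -0.02543415,  0.01510891],
       [ 0.02611689, -0.14487176, -0.9891057 ,  0.96592383],
       [ 0.        ,  0.        ,  0.        ,  1.        ]])}
```

View pics/scene0.png

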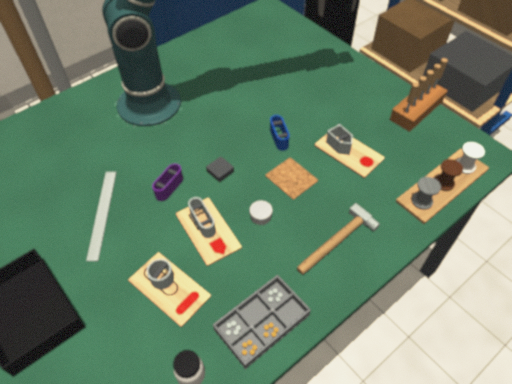

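View pics/top0.png

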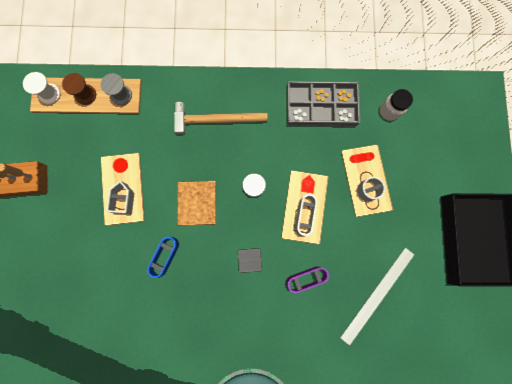

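The scene picture shows three boards at (349,150), (208,230) and (170,288). The top picture shows them at (122,188), holding the pointed die; (305,207), the pointed board holding the strap die; and (367,180), the strap board holding the round die. The mat is at (197,203). Next I'll zoom in and measure.

```bash
cat > h.py <<'E'
import numpy as np,cv2
from cell import manip
def ray(n,uv,z):
    p=manip.camera_params(n);K=p["mtx"];T=p["cam_to_world"]
    uv=np.atleast_2d(uv).astype(float)
    d=np.c_[uv,np.ones(len(uv))]@np.linalg.inv(K).T@T[:3,:3].T
    o=T[:3,3]
    return (o+d*((z-o[2])/d[:,2])[:,None])[:,:2]
def proj(n,P):
    p=manip.camera_params(n);K=p["mtx"];T=p["cam_to_world"]
    P=np.atleast_2d(P)
    c=(P-T[:3,3])@T[:3,:3]; q=c@K.T
    return q[:,:2]/q[:,2:]
def rectify(n,im,x0,x1,y0,y1,z,s=1500):
    # image with up=+x, left=+y, s px per m
    c=np.array([[x1,y1],[x1,y0],[x0,y0],[x0,y1]])
    src=proj(n,np.c_[c,np.full(4,z)]).astype(np.float32)
    w=int((y1-y0)*s);h=int((x1-x0)*s)
    dst=np.float32([[0,0],[w,0],[w,h],[0,h]])
    return cv2.warpPerspective(im,cv2.getPerspectiveTransform(src,dst),(w,h),flags=cv2.INTER_CUBIC)
E
python3 - <<'E'
from h import *
im=cv2.imread("pics/top0.png")
hsv=cv2.cvtColor(im,cv2.COLOR_BGR2HSV)
def cen(m,lab,amin):
    c,_=cv2.findContours(m,cv2.RETR_EXTERNAL,cv2.CHAIN_APPROX_NONE)
    for k in c:
        a=cv2.contourArea(k)
        if a>amin:
            (cx,cy),_,_=cv2.minAreaRect(k); print(lab,a,round(cx),round(cy))
for u,v in[(112,165),(320,180),(350,155),(197,203),(120,165)]: print((u,v),hsv[v,u])
ply=cv2.inRange(hsv,(8,40,120),(35,180,255)); cen(ply,"ply",800)
red=cv2.inRange(hsv,(0,180,100),(7,255,255))|cv2.inRange(hsv,(174,180,100),(180,255,255)); cen(red,"red",30)
a=cv2.resize(im[140:230,90:240],None,fx=5,fy=5,interpolation=cv2.INTER_CUBIC)
b=cv2.resize(im[140:250,270:400],None,fx=5,fy=5,interpolation=cv2.INTER_CUBIC)
cv2.imwrite("pics/za.png",a);cv2.imwrite("pics/zb.png",b)
E
```

```text
(112, 165) [ 14 140 249]
(320, 180) [ 25  96 249]
(350, 155) [ 27  92 248]
(197, 203) [ 15 157 226]
(120, 165) [  3 244 247]
ply 1593.0 196 202
ply 2560.5 305 207
ply 2612.5 122 189
ply 2449.5 367 180
ply 1983.5 85 95
ply 2074.0 256 35
red 157.5 308 183
red 152.5 120 165
red 156.5 362 157
```

View pics/za.png

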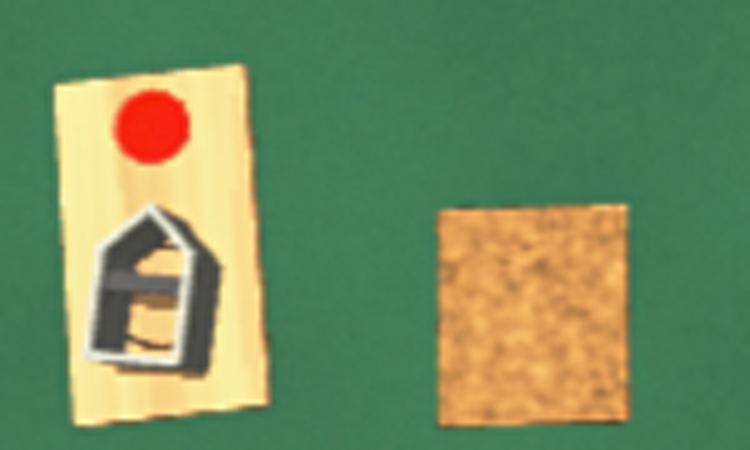

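View pics/zb.png

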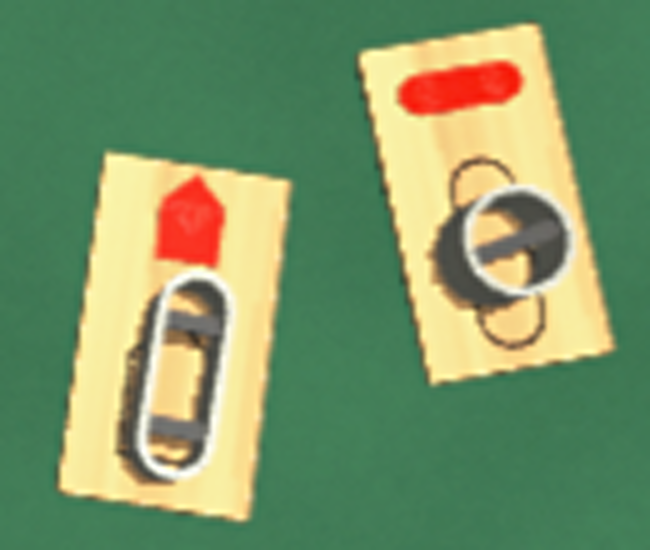

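```bash
cat >> h.py <<'E'
def rectfit(pts):
    (c,(w,h),a)=cv2.minAreaRect((pts*1000).astype(np.float32))
    b=cv2.boxPoints((c,(w,h),a)); e=[b[1]-b[0],b[2]-b[1]]
    e=max(e,key=np.linalg.norm); yaw=np.arctan2(e[1],e[0])
    yaw=(yaw+np.pi/2)%np.pi-np.pi/2
    return np.array(c),sorted((w,h)),yaw
def boards(im):
    hsv=cv2.cvtColor(im,cv2.COLOR_BGR2HSV)
    red=cv2.inRange(hsv,(0,180,100),(7,255,255))|cv2.inRange(hsv,(174,180,100),(180,255,255))
    ply=cv2.inRange(hsv,(8,40,120),(35,190,255))|red
    c,_=cv2.findContours(ply,cv2.RETR_EXTERNAL,cv2.CHAIN_APPROX_NONE)
    out=[]
    for k in c:
        if cv2.contourArea(k)<1200: continue
        p=ray("top",k[:,0,:],0.008); ctr,wh,yaw=rectfit(p)
        out.append((ctr,wh,yaw,k))
    rc,_=cv2.findContours(red,cv2.RETR_EXTERNAL,cv2.CHAIN_APPROX_NONE)
    reds=[rectfit(ray("top",k[:,0,:],0.008)) for k in rc if cv2.contourArea(k)>60]
    return out,reds
def rims(im,z=0.058,vmin=150,smax=60):
    hsv=cv2.cvtColor(im,cv2.COLOR_BGR2HSV)
    m=cv2.inRange(hsv,(0,0,vmin),(180,smax,255))
    c,_=cv2.findContours(m,cv2.RETR_EXTERNAL,cv2.CHAIN_APPROX_NONE)
    out=[]
    for k in c:
        h=cv2.convexHull(k)
        if 250<cv2.contourArea(h)<1500 and 90<k[:,0,1].mean()<300:
            p=ray("top",k[:,0,:],z); out.append((k[:,0].mean(0),)+rectfit(p))
    return out
E
python3 - <<'E'
from h import *
im=cv2.imread("pics/top0.png")
b,r=boards(im)
for x in b: 
    print("board",x[0].round(1),np.round(x[1],1),round(x[2],3))
for x in r: print("red",x[0].round(1),np.round(x[1],1),round(x[2],3))
for sm,vm in((60,150),(60,180)):
  for x in rims(im,vmin=vm,smax=sm): print("rim",x[0].round(),x[1].round(1),np.round(x[2],1),round(x[3],3))
E
```

```text
board [546.1 151.2] [104.2 118.6] 0.019
board [ 536.7 -147.1] [106.3 191.1] -0.15
board [583.8 353.8] [106.4 191.6] 0.12
board [ 612.5 -321.9] [107.2 191.1] 0.177
board [856.6 470.9] [112.8 303.7] 1.566
board [1043.6  -24.9] [ 227.4 1511.6] -1.548
red [ 600.7 -157. ] [34.1 48.4] -0.139
red [649.2 363.2] [38.2 38.6] -0.737
red [ 676.9 -310.5] [23.3 68.3] -1.381
rim [377. 296.] [ 307.5 -319.4] [ 30.8 285.2] -0.672
rim [307. 214.] [ 510.9 -144.3] [ 41.3 109.6] -0.18
rim [117. 199.] [554.3 345.5] [51.2 81.9] -0.068
rim [373. 188.] [ 581.5 -321.8] [56.  59.3] -0.042
rim [254. 184.] [589.   -5.6] [58.  59.7] 0.786
rim [322. 115.] [ 787.8 -189.8] [ 48.3 179.2] -1.559
rim [179. 117.] [773.1 196.8] [24.  84.1] 0.032
rim [326.  96.] [ 839.3 -191.3] [ 43.3 185.9] -1.557
rim [51. 95.] [829.6 539.9] [45.2 54.8] -0.544
rim [377. 296.] [ 307.3 -319.6] [ 28.7 283. ] -0.672
rim [307. 214.] [ 510.8 -144.5] [ 40.9 109.6] -0.18
rim [117. 199.] [554.9 346.1] [49.9 80.7] -0.068
rim [374. 188.] [ 582.5 -321.9] [56.2 56.8] -1.565
rim [254. 184.] [588.3  -6.3] [55.8 57.7] -1.563
```

```bash
cat >> h.py <<'E'
from scipy.spatial.transform import Rotation as R
def togo(x,y,z,deg=None):
    s=manip.state(); M=R.from_quat(s["orientation"]).as_matrix()
    d=np.array([x,y,z])-s["eef_pos"]; t=M.T@d/0.08
    a=np.degrees(np.arctan2(M[1,0],M[0,0]))
    o="xdeg %.1f units %s clock %.1f"%(a,t.round(3),s["clock"])
    if deg is not None: o+=" az %.4f"%(-(((deg-a)+180)%360-180)/180)
    tilt=np.degrees(np.arccos(-M[2,2]))
    print(s["eef_pos"].round(4),o,"tilt %.2f"%tilt,"F",s["force"].round(1),"w %.3f"%s["width"])
E
python3 -c "
from h import *
togo(.555,.346,.12,176.1)"
```

```text
[0.2487 0.6    0.2138] xdeg 157.5 units [-4.753 -1.466  1.175] clock 0.1 az -0.1034 tilt 0.09 F [-0.2  0.1 -0. ] w 1.002
```

Call:
carry_out(increments=[{"dx": -0.5,"dy": -0.2,"az": -0.05,"fingers": 0},{"dx": -0.98,"dy": -0.4,"az": -0.103,"fingers": 0},{"dx": -0.98,"dy": -0.4,"az": -0.103,"fingers": 0},{"dx": -0.98,"dy": -0.4,"az": -0.103,"fingers": 0}])

```text
schema error: expected keys fingers, dx, dy, dz, ax, ay, az
```

```bash
python3 -c "
from h import *
togo(.555,.346,.12,176.1)"
```

```text
[0.2487 0.6    0.2138] xdeg 157.5 units [-4.753 -1.466  1.175] clock 0.1 az -0.1034 tilt 0.09 F [-0.2  0.1 -0. ] w 1.002
```

Call:
carry_out(increments=[{"fingers": 0,"dx": -0.5,"dy": -0.2,"dz": 0,"ax": 0,"ay": 0,"az": -0.05},{"fingers": 0,"dx": -0.98,"dy": -0.4,"dz": 0,"ax": 0,"ay": 0,"az": -0.103},{"fingers": 0,"dx": -0.98,"dy": -0.4,"dz": 0,"ax": 0,"ay": 0,"az": -0.103},{"fingers": 0,"dx": -0.98,"dy": -0.4,"dz": 0,"ax": 0,"ay": 0,"az": -0.103}])

```text
clock: 0.5
eef_pos: [0.3101, 0.5399, 0.2144]
orientation: [0.036, 0.999, -0.0, -0.0]
force: [-0.8, 0.0, -0.2]
width: 1.0
```

```bash
python3 -c "
from h import *
togo(.555,.346,.12,176.1)"
```

```text
[0.3101 0.5399 0.2144] xdeg 175.8 units [-3.23  -2.195  1.18 ] clock 0.5 az -0.0015 tilt 0.03 F [-0.8  0.  -0.2] w 1.000
```

Call:
carry_out(increments=[{"fingers": 0,"dx": -0.5,"dy": -0.35,"dz": 0,"ax": 0,"ay": 0,"az": 0},{"fingers": 0,"dx": -0.97,"dy": -0.66,"dz": 0,"ax": 0,"ay": 0,"az": 0},{"fingers": 0,"dx": -0.97,"dy": -0.66,"dz": 0,"ax": 0,"ay": 0,"az": 0}])

```text
clock: 0.8
eef_pos: [0.3882, 0.4787, 0.2144]
orientation: [0.039, 0.999, -0.001, 0.001]
force: [0.6, -0.0, 0.6]
width: 1.001
```

Call:
carry_out(increments=[{"fingers": 0,"dx": -0.5,"dy": -0.35,"dz": 0,"ax": 0,"ay": 0,"az": 0},{"fingers": 0,"dx": -0.97,"dy": -0.66,"dz": 0,"ax": 0,"ay": 0,"az": 0},{"fingers": 0,"dx": -0.97,"dy": -0.66,"dz": 0,"ax": 0,"ay": 0,"az": 0}])

```text
clock: 1.1
eef_pos: [0.4616, 0.4205, 0.2144]
orientation: [0.039, 0.999, -0.001, 0.001]
force: [0.6, -0.1, 1.6]
width: 0.999
```

Call:
carry_out(increments=[{"fingers": 0,"dx": -0.5,"dy": -0.35,"dz": 0,"ax": 0,"ay": 0,"az": 0},{"fingers": 0,"dx": -0.97,"dy": -0.66,"dz": 0,"ax": 0,"ay": 0,"az": 0},{"fingers": 0,"dx": -0.97,"dy": -0.66,"dz": 0,"ax": 0,"ay": 0,"az": 0},{"fingers": 0,"dx": -0.97,"dy": -0.66,"dz": 0,"ax": 0,"ay": 0,"az": 0}])

```text
clock: 1.5
eef_pos: [0.5299, 0.3675, 0.2141]
orientation: [0.035, 0.999, 0.0, -0.001]
force: [-0.3, 0.3, -0.1]
width: 0.996
```

```bash
python3 -c "
from h import *
togo(.555,.346,.12,176.1)"
```

```text
[0.5299 0.3675 0.2141] xdeg 175.9 units [-0.333 -0.246  1.176] clock 1.5 az -0.0008 tilt 0.06 F [-0.3  0.3 -0.1] w 0.996
```

Call:
carry_out(increments=[{"fingers": 0,"dx": -0.33,"dy": -0.245,"dz": 0.3,"ax": 0,"ay": 0,"az": 0},{"fingers": 0,"dx": -0.33,"dy": -0.245,"dz": 0.9,"ax": 0,"ay": 0,"az": 0},{"fingers": 0,"dx": -0.33,"dy": -0.245,"dz": 0.9,"ax": 0,"ay": 0,"az": 0},{"fingers": 0,"dx": -0.33,"dy": -0.245,"dz": 0.9,"ax": 0,"ay": 0,"az": 0},{"fingers": 0,"dx": -0.33,"dy": -0.245,"dz": 0.9,"ax": 0,"ay": 0,"az": 0}])

```text
clock: 2.0
eef_pos: [0.555, 0.3482, 0.1449]
orientation: [0.033, 0.999, 0.001, 0.001]
force: [1.4, -0.3, 0.4]
width: 1.001
```

```bash
python3 -c "
from h import *
togo(.555,.346,.019,176.1)
cv2.imwrite('pics/s1.png',manip.snapshot('scene')[:,:,::-1]);im=manip.snapshot('top')[:,:,::-1].copy();cv2.imwrite('pics/t1.png',cv2.resize(im[120:260,40:260],None,fx=3,fy=3))"
```

```text
[0.555  0.3482 0.1449] xdeg 176.2 units [ 1.000e-03 -3.200e-02  1.573e+00] clock 2.0 az 0.0005 tilt 0.19 F [ 1.4 -0.3  0.4] w 1.001
```

View pics/t1.png

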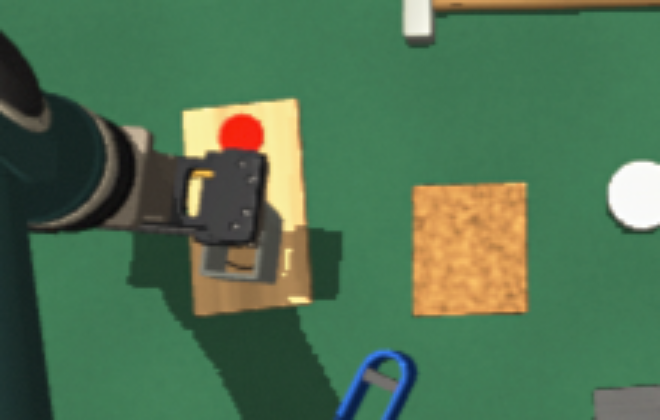

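View pics/s1.png

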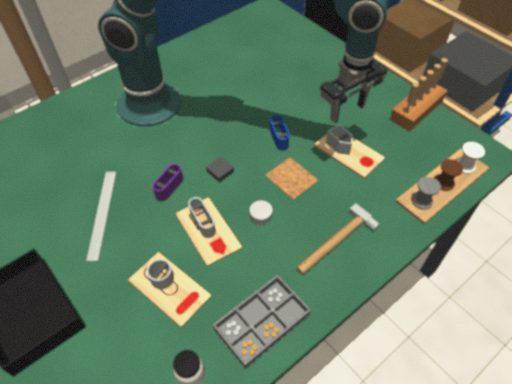

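The jaws straddle the pointed die (scene ~(345,105)), so I'm descending.

Call:
carry_out(increments=[{"fingers": 0,"dx": 0,"dy": -0.03,"dz": 0.4,"ax": 0,"ay": 0,"az": 0},{"fingers": 0,"dx": 0,"dy": -0.03,"dz": 0.8,"ax": 0,"ay": 0,"az": 0},{"fingers": 0,"dx": 0,"dy": -0.03,"dz": 0.8,"ax": 0,"ay": 0,"az": 0},{"fingers": 0,"dx": 0,"dy": -0.03,"dz": 0.8,"ax": 0,"ay": 0,"az": 0}])

```text
clock: 2.5
eef_pos: [0.5554, 0.3437, 0.0799]
orientation: [0.034, 0.999, 0.0, 0.0]
force: [0.0, 1.2, 0.5]
width: 0.998
```

```bash
python3 -c "
from h import *
togo(.555,.346,.019,176.1)"
```

```text
[0.5554 0.3437 0.0799] xdeg 176.1 units [0.008 0.028 0.761] clock 2.5 az -0.0003 tilt 0.06 F [0.  1.2 0.5] w 0.998
```

Call:
carry_out(increments=[{"fingers": 0,"dx": 0,"dy": 0.015,"dz": 0.25,"ax": 0,"ay": 0,"az": 0},{"fingers": 0,"dx": 0,"dy": 0.015,"dz": 0.5,"ax": 0,"ay": 0,"az": 0},{"fingers": 0,"dx": 0,"dy": 0.015,"dz": 0.74,"ax": 0,"ay": 0,"az": 0},{"fingers": 0,"dx": 0,"dy": 0.015,"dz": 0.74,"ax": 0,"ay": 0,"az": 0},{"fingers": 0,"dx": 0,"dy": 0.015,"dz": 0.74,"ax": 0,"ay": 0,"az": 0}])

```text
clock: 3.0
eef_pos: [0.5563, 0.3451, 0.0215]
orientation: [0.035, 0.999, 0.001, 0.001]
force: [0.6, 0.6, -0.1]
width: 1.003
```

Call:
carry_out(force=30, increments=[{"fingers": 0.3,"dx": 0,"dy": 0,"dz": 0,"ax": 0,"ay": 0,"az": 0},{"fingers": 0.4,"dx": 0,"dy": 0,"dz": 0,"ax": 0,"ay": 0,"az": 0},{"fingers": 0.6,"dx": 0,"dy": 0,"dz": 0,"ax": 0,"ay": 0,"az": 0},{"fingers": 1,"dx": 0,"dy": 0,"dz": 0,"ax": 0,"ay": 0,"az": 0},{"fingers": 1,"dx": 0,"dy": 0,"dz": 0,"ax": 0,"ay": 0,"az": 0},{"fingers": 1,"dx": 0,"dy": 0,"dz": 0,"ax": 0,"ay": 0,"az": 0},{"fingers": 1,"dx": 0,"dy": 0,"dz": 0,"ax": 0,"ay": 0,"az": 0},{"fingers": 1,"dx": 0,"dy": 0,"dz": 0,"ax": 0,"ay": 0,"az": 0}])

```text
clock: 3.8
eef_pos: [0.5553, 0.3446, 0.0196]
orientation: [0.035, 0.999, 0.0, 0.0]
force: [0.5, 0.7, 1.3]
width: 0.544
```

```bash
python3 -c "
from h import *
togo(.555,.346,.019,176.1)"
```

```text
[0.5553 0.3446 0.0196] xdeg 176.0 units [0.005 0.018 0.007] clock 3.8 az -0.0003 tilt 0.04 F [0.5 0.7 1.3] w 0.544
```

Call:
carry_out(increments=[{"fingers": 1,"dx": 0,"dy": 0,"dz": -0.2,"ax": 0,"ay": 0,"az": 0},{"fingers": 1,"dx": 0,"dy": 0,"dz": -0.5,"ax": 0,"ay": 0,"az": 0},{"fingers": 1,"dx": 0,"dy": 0,"dz": -0.8,"ax": 0,"ay": 0,"az": 0},{"fingers": 1,"dx": 0,"dy": 0,"dz": -0.8,"ax": 0,"ay": 0,"az": 0}])

```text
clock: 4.2
eef_pos: [0.5574, 0.3453, 0.0874]
orientation: [0.035, 0.999, 0.002, 0.003]
force: [0.5, -0.4, -2.3]
width: 0.543
```

Call:
carry_out(increments=[{"fingers": 1,"dx": 0,"dy": -0.3,"dz": 0,"ax": 0,"ay": 0,"az": 0},{"fingers": 1,"dx": 0,"dy": -0.6,"dz": 0,"ax": 0,"ay": 0,"az": 0},{"fingers": 1,"dx": 0,"dy": -0.9,"dz": 0,"ax": 0,"ay": 0,"az": 0}])

```text
clock: 4.5
eef_pos: [0.5492, 0.271, 0.0823]
orientation: [0.034, 0.999, -0.001, -0.001]
force: [0.7, -0.4, -1.9]
width: 0.542
```

Call:
carry_out(increments=[{"fingers": 1,"dx": 0,"dy": -0.3,"dz": 0,"ax": 0,"ay": 0,"az": 0},{"fingers": 1,"dx": 0,"dy": -0.6,"dz": 0,"ax": 0,"ay": 0,"az": 0},{"fingers": 1,"dx": 0,"dy": -0.9,"dz": 0,"ax": 0,"ay": 0,"az": 0},{"fingers": 1,"dx": 0,"dy": -0.9,"dz": 0,"ax": 0,"ay": 0,"az": 0}])

```text
clock: 4.9
eef_pos: [0.5446, 0.1954, 0.0824]
orientation: [0.037, 0.999, -0.002, -0.001]
force: [0.6, 0.5, -2.3]
width: 0.54
```

```bash
python3 -c "
from h import *
togo(.546,.151,.017,176.1)"
```

```text
[0.5446 0.1954 0.0824] xdeg 175.7 units [-0.061 -0.549  0.819] clock 4.9 az -0.0021 tilt 0.24 F [ 0.6  0.5 -2.3] w 0.540
```

Call:
carry_out(increments=[{"fingers": 1,"dx": -0.06,"dy": -0.3,"dz": 0.1,"ax": 0,"ay": 0,"az": 0},{"fingers": 1,"dx": -0.06,"dy": -0.55,"dz": 0.3,"ax": 0,"ay": 0,"az": 0},{"fingers": 1,"dx": -0.06,"dy": -0.55,"dz": 0.5,"ax": 0,"ay": 0,"az": 0},{"fingers": 1,"dx": -0.06,"dy": -0.55,"dz": 0.7,"ax": 0,"ay": 0,"az": 0},{"fingers": 1,"dx": -0.06,"dy": -0.55,"dz": 0.7,"ax": 0,"ay": 0,"az": 0},{"fingers": 1,"dx": -0.06,"dy": -0.55,"dz": 0.7,"ax": 0,"ay": 0,"az": 0}])

```text
clock: 5.5
eef_pos: [0.5465, 0.1567, 0.027]
orientation: [0.034, 0.999, -0.0, -0.001]
force: [1.0, -0.6, -2.4]
width: 0.547
```

```bash
python3 -c "
from h import *
togo(.546,.151,.016,176.1)"
```

```text
[0.5465 0.1567 0.027 ] xdeg 176.1 units [ 0.002 -0.072  0.138] clock 5.5 az -0.0002 tilt 0.07 F [ 1.  -0.6 -2.4] w 0.547
```

Call:
carry_out(increments=[{"fingers": 1,"dx": 0,"dy": -0.05,"dz": 0.05,"ax": 0,"ay": 0,"az": 0},{"fingers": 1,"dx": 0,"dy": -0.05,"dz": 0.1,"ax": 0,"ay": 0,"az": 0},{"fingers": 1,"dx": 0,"dy": -0.05,"dz": 0.13,"ax": 0,"ay": 0,"az": 0},{"fingers": 1,"dx": 0,"dy": -0.05,"dz": 0.13,"ax": 0,"ay": 0,"az": 0}])

```text
clock: 5.9
eef_pos: [0.5465, 0.1523, 0.0168]
orientation: [0.035, 0.999, -0.0, -0.0]
force: [-0.1, 0.2, -2.6]
width: 0.538
```

```bash
python3 -c "
from h import *
togo(.546,.151,.016,176.1)"
```

```text
[0.5465 0.1523 0.0168] xdeg 176.0 units [ 0.006 -0.017  0.01 ] clock 5.9 az -0.0004 tilt 0.02 F [-0.1  0.2 -2.6] w 0.538
```

Not touching yet (force still -2.6 N, the die's weight), so I'll go a bit lower, release and rise.

Call:
carry_out(increments=[{"fingers": 1,"dx": 0,"dy": 0,"dz": 0.01,"ax": 0,"ay": 0,"az": 0},{"fingers": 1,"dx": 0,"dy": 0,"dz": 0.02,"ax": 0,"ay": 0,"az": 0},{"fingers": 1,"dx": 0,"dy": 0,"dz": 0.02,"ax": 0,"ay": 0,"az": 0}])

```text
clock: 6.2
eef_pos: [0.5469, 0.1524, 0.0156]
orientation: [0.035, 0.999, 0.0, 0.0]
force: [-0.1, -0.7, -1.9]
width: 0.546
```

```bash
python3 -c "
from h import *
togo(.546,.151,.016,176.1)"
```

```text
[0.5469 0.1524 0.0156] xdeg 176.0 units [ 0.01  -0.019 -0.006] clock 6.2 az -0.0004 tilt 0.03 F [-0.1 -0.7 -1.9] w 0.546
```

Call:
carry_out(increments=[{"fingers": 0,"dx": 0,"dy": 0,"dz": 0.01,"ax": 0,"ay": 0,"az": 0},{"fingers": 0,"dx": 0,"dy": 0,"dz": 0.01,"ax": 0,"ay": 0,"az": 0},{"fingers": 0,"dx": 0,"dy": 0,"dz": 0.01,"ax": 0,"ay": 0,"az": 0},{"fingers": 0,"dx": 0,"dy": 0,"dz": 0.01,"ax": 0,"ay": 0,"az": 0},{"fingers": 0,"dx": 0,"dy": 0,"dz": -0.5,"ax": 0,"ay": 0,"az": 0},{"fingers": 0,"dx": 0,"dy": 0,"dz": -1,"ax": 0,"ay": 0,"az": 0},{"fingers": 0,"dx": 0,"dy": 0,"dz": -1,"ax": 0,"ay": 0,"az": 0}])

```text
clock: 6.9
eef_pos: [0.5504, 0.1535, 0.1005]
orientation: [0.035, 0.999, 0.002, 0.005]
force: [0.6, -0.5, 0.7]
width: 0.998
```

Call:
carry_out(increments=[{"fingers": 0,"dx": 0,"dy": -0.5,"dz": -0.5,"ax": 0,"ay": 0,"az": 0},{"fingers": 0,"dx": 0,"dy": -1,"dz": -0.5,"ax": 0,"ay": 0,"az": 0},{"fingers": 0,"dx": 0,"dy": -1,"dz": -0.5,"ax": 0,"ay": 0,"az": 0}])

```text
clock: 7.2
eef_pos: [0.5416, 0.0657, 0.1364]
orientation: [0.039, 0.999, -0.001, 0.001]
force: [0.4, -0.5, 0.2]
width: 1.0
```

Call:
carry_out(increments=[{"fingers": 0,"dx": 0,"dy": -0.5,"dz": 0,"ax": 0,"ay": 0,"az": 0},{"fingers": 0,"dx": 0,"dy": -1,"dz": 0,"ax": 0,"ay": 0,"az": 0}])

```text
clock: 7.4
eef_pos: [0.5353, -0.007, 0.1348]
orientation: [0.033, 0.999, 0.0, -0.0]
force: [0.7, -0.1, 0.5]
width: 0.995
```

Call:
carry_out(increments=[{"fingers": 0,"dx": -0.1,"dy": -0.5,"dz": 0,"ax": 0,"ay": 0,"az": 0},{"fingers": 0,"dx": -0.2,"dy": -1,"dz": 0,"ax": 0,"ay": 0,"az": 0}])

```text
clock: 7.6
eef_pos: [0.5456, -0.0891, 0.1348]
orientation: [0.034, 0.999, 0.0, -0.0]
force: [0.9, 0.0, 0.9]
width: 1.002
```

Call:
carry_out(increments=[{"fingers": 0,"dx": -0.1,"dy": -0.5,"dz": 0,"ax": 0,"ay": 0,"az": 0},{"fingers": 0,"dx": -0.2,"dy": -1,"dz": 0,"ax": 0,"ay": 0,"az": 0}])

```text
clock: 7.8
eef_pos: [0.5563, -0.1701, 0.1346]
orientation: [0.034, 0.999, 0.0, -0.0]
force: [0.5, 0.0, 0.1]
width: 1.0
```

Call:
carry_out(increments=[{"fingers": 0,"dx": -0.1,"dy": -0.5,"dz": 0,"ax": 0,"ay": 0,"az": 0},{"fingers": 0,"dx": -0.2,"dy": -1,"dz": 0,"ax": 0,"ay": 0,"az": 0},{"fingers": 0,"dx": -0.2,"dy": -1,"dz": 0,"ax": 0,"ay": 0,"az": 0}])

```text
clock: 8.1
eef_pos: [0.5658, -0.257, 0.1346]
orientation: [0.039, 0.999, -0.002, -0.0]
force: [0.8, -0.4, -0.1]
width: 0.998
```

```bash
python3 -c "
from h import *
togo(.582,-.322,.130,176.1)
im=manip.snapshot('top')[:,:,::-1].copy();cv2.imwrite('pics/t2.png',im)
for x in rims(im): print('rim',x[0].round(),x[1].round(1),np.round(x[2],1),round(x[3],3))
"
```

```text
[ 0.5658 -0.257   0.1346] xdeg 175.6 units [-0.265 -0.794  0.06 ] clock 8.1 az -0.0031 tilt 0.22 F [ 0.8 -0.4 -0.1] w 0.998
rim [302. 216.] [ 510.7 -133.8] [ 31.1 107.1] -0.02
rim [193. 203.] [545.1 151.5] [51.  81.5] -0.066
rim [254. 184.] [589.6  -5. ] [58.5 60.3] -1.564
rim [179. 117.] [773.1 196.8] [24.  84.1] 0.032
rim [51. 95.] [829.6 539.9] [45.2 54.8] -0.544
```

View pics/t2.png

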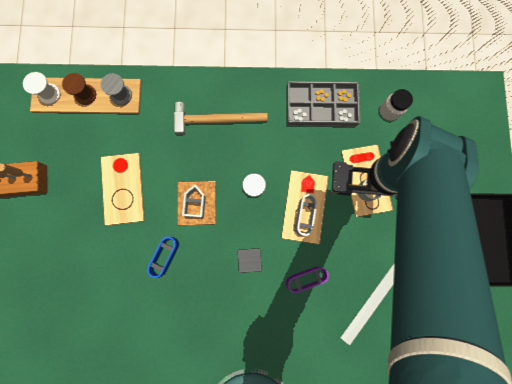

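The pointed die stands on the mat at (193,203). The round board's circle is now free at about (122,199), so I'll measure that outline.

```bash
python3 - <<'E'
from h import *
im=cv2.imread("pics/t2.png")
for x in boards(im)[0][:4]: print(x[0].round(1),np.round(x[1],1),round(x[2],3))
g=cv2.cvtColor(im,cv2.COLOR_BGR2GRAY)
k=(slice(182,217),slice(106,138))
m=(g[k]<170).astype(np.uint8)*255
c,_=cv2.findContours(m,cv2.RETR_EXTERNAL,cv2.CHAIN_APPROX_NONE)
for q in c:
    if len(q)>25:
        p=ray("top",q[:,0]+[106,182],.008); print(len(q),rectfit(p),cv2.minEnclosingCircle((p*1000).astype(np.float32)))
E
```

```text
[ 144.2 -525.9] [ 85.3 318.9] 1.415
[546.1 151.2] [104.2 118.6] 0.019
[ 536.7 -147.1] [106.2 191.2] -0.151
[583.8 353.8] [106.4 191.6] 0.12
60 (array([554.5614624 , 351.80938721]), [57.11104202270508, 57.70494079589844], np.float32(-0.14286816)) ((554.5528564453125, 351.1407165527344), 30.16103744506836)
```

Call:
carry_out(increments=[{"fingers": 0,"dx": -0.27,"dy": -0.4,"dz": 0.2,"ax": 0,"ay": 0,"az": 0},{"fingers": 0,"dx": -0.27,"dy": -0.78,"dz": 0.4,"ax": 0,"ay": 0,"az": 0},{"fingers": 0,"dx": -0.27,"dy": -0.78,"dz": 0.4,"ax": 0,"ay": 0,"az": 0},{"fingers": 0,"dx": -0.27,"dy": -0.78,"dz": 0.4,"ax": 0,"ay": 0,"az": 0},{"fingers": 0,"dx": -0.27,"dy": -0.78,"dz": 0.4,"ax": 0,"ay": 0,"az": 0}])

```text
clock: 8.65
eef_pos: [0.5848, -0.3112, 0.1034]
orientation: [0.033, 0.999, 0.001, 0.0]
force: [0.4, -0.5, -0.2]
width: 1.002
```

```bash
python3 -c "
from h import *
togo(.582,-.322,.019,176.1)
cv2.imwrite('pics/s2.png',cv2.resize(manip.snapshot('scene')[180:340,80:280,::-1],None,fx=3,fy=3))"
```

```text
[ 0.5848 -0.3112  0.1034] xdeg 176.2 units [ 0.027 -0.139  1.055] clock 8.7 az 0.0004 tilt 0.09 F [ 0.4 -0.5 -0.2] w 1.002
```

View pics/s2.png

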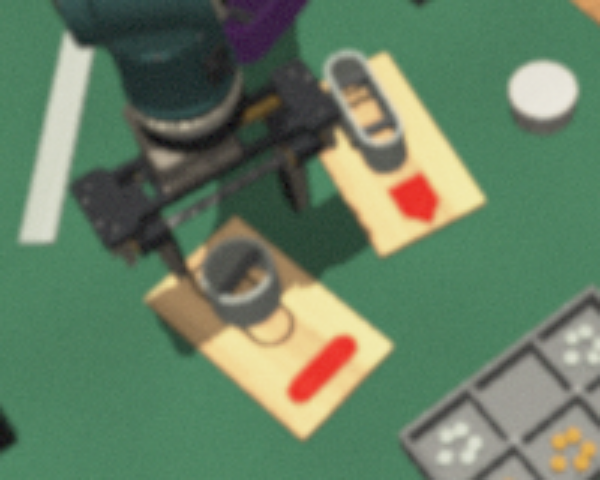

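The jaws straddle the round die with the gripper about 11 mm towards +y. I'll correct that, then descend.

Call:
carry_out(increments=[{"fingers": 0,"dx": 0.03,"dy": -0.14,"dz": 0,"ax": 0,"ay": 0,"az": 0},{"fingers": 0,"dx": 0.03,"dy": -0.14,"dz": 0.3,"ax": 0,"ay": 0,"az": 0},{"fingers": 0,"dx": 0.03,"dy": -0.14,"dz": 0.3,"ax": 0,"ay": 0,"az": 0},{"fingers": 0,"dx": 0.03,"dy": -0.14,"dz": 0.3,"ax": 0,"ay": 0,"az": 0}])

```text
clock: 9.1
eef_pos: [0.5808, -0.3246, 0.0795]
orientation: [0.034, 0.999, 0.0, -0.0]
force: [-0.2, -0.7, 0.7]
width: 0.996
```

```bash
python3 -c "
from h import *
togo(.582,-.322,.019,176.1)"
```

```text
[ 0.5808 -0.3246  0.0795] xdeg 176.0 units [-0.014  0.033  0.757] clock 9.1 az -0.0003 tilt 0.04 F [-0.2 -0.7  0.7] w 0.996
```

Call:
carry_out(increments=[{"fingers": 0,"dx": -0.02,"dy": 0.02,"dz": 0.25,"ax": 0,"ay": 0,"az": 0},{"fingers": 0,"dx": -0.02,"dy": 0.02,"dz": 0.5,"ax": 0,"ay": 0,"az": 0},{"fingers": 0,"dx": -0.02,"dy": 0.02,"dz": 0.74,"ax": 0,"ay": 0,"az": 0},{"fingers": 0,"dx": -0.02,"dy": 0.02,"dz": 0.74,"ax": 0,"ay": 0,"az": 0},{"fingers": 0,"dx": -0.02,"dy": 0.02,"dz": 0.74,"ax": 0,"ay": 0,"az": 0}])

```text
clock: 9.6
eef_pos: [0.5832, -0.3235, 0.0212]
orientation: [0.035, 0.999, -0.0, 0.0]
force: [0.2, 0.7, 0.6]
width: 1.001
```

Call:
carry_out(force=30, increments=[{"fingers": 0.2,"dx": 0,"dy": 0,"dz": 0,"ax": 0,"ay": 0,"az": 0},{"fingers": 0.3,"dx": 0,"dy": 0,"dz": 0,"ax": 0,"ay": 0,"az": 0},{"fingers": 0.5,"dx": 0,"dy": 0,"dz": 0,"ax": 0,"ay": 0,"az": 0},{"fingers": 1,"dx": 0,"dy": 0,"dz": 0,"ax": 0,"ay": 0,"az": 0},{"fingers": 1,"dx": 0,"dy": 0,"dz": 0,"ax": 0,"ay": 0,"az": 0},{"fingers": 1,"dx": 0,"dy": 0,"dz": 0,"ax": 0,"ay": 0,"az": 0},{"fingers": 1,"dx": 0,"dy": 0,"dz": 0,"ax": 0,"ay": 0,"az": 0}])

```text
clock: 10.3
eef_pos: [0.583, -0.3228, 0.0207]
orientation: [0.035, 0.999, 0.0, 0.0]
force: [-0.5, 2.8, 6.4]
width: 0.645
```

```bash
python3 -c "
from h import *
togo(.582,-.322,.019,176.1)"
```

```text
[ 0.583  -0.3228  0.0207] xdeg 176.0 units [0.013 0.009 0.022] clock 10.3 az -0.0003 tilt 0.04 F [-0.5  2.8  6.4] w 0.645
```

Call:
carry_out(increments=[{"fingers": 1,"dx": 0,"dy": 0,"dz": -0.15,"ax": 0,"ay": 0,"az": 0},{"fingers": 1,"dx": 0,"dy": 0,"dz": -0.4,"ax": 0,"ay": 0,"az": 0},{"fingers": 1,"dx": 0,"dy": 0,"dz": -0.7,"ax": 0,"ay": 0,"az": 0},{"fingers": 1,"dx": 0,"dy": 0,"dz": -1,"ax": 0,"ay": 0,"az": 0},{"fingers": 1,"dx": 0,"dy": 0,"dz": -1,"ax": 0,"ay": 0,"az": 0}])

```text
clock: 10.8
eef_pos: [0.5844, -0.325, 0.1037]
orientation: [0.035, 0.999, -0.002, 0.003]
force: [1.7, -0.3, -2.6]
width: 0.641
```

Call:
carry_out(increments=[{"fingers": 1,"dx": 0.03,"dy": 0.2,"dz": -0.2,"ax": 0,"ay": 0,"az": 0},{"fingers": 1,"dx": 0.06,"dy": 0.5,"dz": -0.35,"ax": 0,"ay": 0,"az": 0},{"fingers": 1,"dx": 0.11,"dy": 0.9,"dz": -0.35,"ax": 0,"ay": 0,"az": 0}])

```text
clock: 11.1
eef_pos: [0.5787, -0.2524, 0.1285]
orientation: [0.036, 0.999, -0.001, 0.001]
force: [0.1, -0.0, -3.4]
width: 0.64
```

```bash
python3 -c "
from h import *
togo(.5545,.3515,.13,176.1)
cv2.imwrite('pics/s3.png',cv2.resize(manip.snapshot('scene')[120:340,80:280,::-1],None,fx=2.5,fy=2.5))"
```

```text
[ 0.5787 -0.2524  0.1285] xdeg 175.9 units [ 0.848  7.508 -0.034] clock 11.1 az -0.0014 tilt 0.14 F [ 0.1 -0.  -3.4] w 0.640
```

View pics/s3.png

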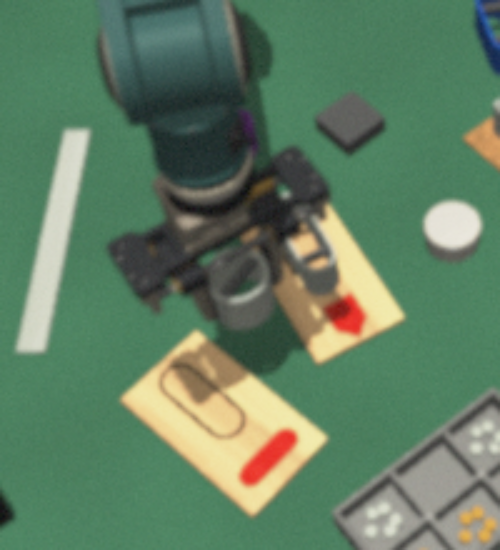

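The ring is held level at picture (240,285). Continuing to the round board.

Call:
carry_out(increments=[{"fingers": 1,"dx": 0.04,"dy": 0.35,"dz": 0,"ax": 0,"ay": 0,"az": 0},{"fingers": 1,"dx": 0.08,"dy": 0.7,"dz": 0,"ax": 0,"ay": 0,"az": 0},{"fingers": 1,"dx": 0.12,"dy": 1,"dz": 0,"ax": 0,"ay": 0,"az": 0}])

```text
clock: 11.45
eef_pos: [0.5737, -0.1689, 0.1266]
orientation: [0.034, 0.999, 0.0, -0.001]
force: [0.1, 0.9, -3.2]
width: 0.641
```

Call:
carry_out(increments=[{"fingers": 1,"dx": 0.04,"dy": 0.35,"dz": 0,"ax": 0,"ay": 0,"az": 0},{"fingers": 1,"dx": 0.08,"dy": 0.7,"dz": 0,"ax": 0,"ay": 0,"az": 0},{"fingers": 1,"dx": 0.12,"dy": 1,"dz": 0,"ax": 0,"ay": 0,"az": 0}])

```text
clock: 11.75
eef_pos: [0.5697, -0.0884, 0.1267]
orientation: [0.034, 0.999, 0.0, -0.001]
force: [0.4, -0.7, -4.2]
width: 0.647
```

Call:
carry_out(increments=[{"fingers": 1,"dx": 0.04,"dy": 0.35,"dz": 0,"ax": 0,"ay": 0,"az": 0},{"fingers": 1,"dx": 0.08,"dy": 0.7,"dz": 0,"ax": 0,"ay": 0,"az": 0},{"fingers": 1,"dx": 0.12,"dy": 1,"dz": 0,"ax": 0,"ay": 0,"az": 0}])

```text
clock: 12.05
eef_pos: [0.5657, -0.0081, 0.1268]
orientation: [0.034, 0.999, -0.0, -0.001]
force: [0.3, -0.3, -3.5]
width: 0.646
```

Call:
carry_out(increments=[{"fingers": 1,"dx": 0.04,"dy": 0.35,"dz": 0,"ax": 0,"ay": 0,"az": 0},{"fingers": 1,"dx": 0.08,"dy": 0.7,"dz": 0,"ax": 0,"ay": 0,"az": 0},{"fingers": 1,"dx": 0.12,"dy": 1,"dz": 0,"ax": 0,"ay": 0,"az": 0}])

```text
clock: 12.35
eef_pos: [0.5617, 0.0722, 0.1268]
orientation: [0.034, 0.999, -0.0, -0.001]
force: [-0.6, -0.7, -3.7]
width: 0.64
```

Call:
carry_out(increments=[{"fingers": 1,"dx": 0.04,"dy": 0.35,"dz": 0,"ax": 0,"ay": 0,"az": 0},{"fingers": 1,"dx": 0.08,"dy": 0.7,"dz": 0,"ax": 0,"ay": 0,"az": 0},{"fingers": 1,"dx": 0.12,"dy": 1,"dz": 0,"ax": 0,"ay": 0,"az": 0}])

```text
clock: 12.65
eef_pos: [0.5577, 0.1526, 0.1267]
orientation: [0.034, 0.999, -0.0, -0.001]
force: [1.0, -0.2, -3.8]
width: 0.645
```

Call:
carry_out(increments=[{"fingers": 1,"dx": 0.04,"dy": 0.35,"dz": 0,"ax": 0,"ay": 0,"az": 0},{"fingers": 1,"dx": 0.08,"dy": 0.7,"dz": 0,"ax": 0,"ay": 0,"az": 0},{"fingers": 1,"dx": 0.12,"dy": 1,"dz": 0,"ax": 0,"ay": 0,"az": 0},{"fingers": 1,"dx": 0.12,"dy": 1,"dz": 0,"ax": 0,"ay": 0,"az": 0}])

```text
clock: 13.05
eef_pos: [0.5528, 0.2364, 0.1266]
orientation: [0.032, 0.999, 0.001, -0.001]
force: [-0.6, 0.1, -2.6]
width: 0.643
```

```bash
python3 -c "
from h import *
togo(.5545,.3515,.0207,176.1)"
```

```text
[0.5528 0.2364 0.1266] xdeg 176.4 units [0.067 1.435 1.326] clock 13.1 az 0.0015 tilt 0.15 F [-0.6  0.1 -2.6] w 0.643
```

Call:
carry_out(increments=[{"fingers": 1,"dx": 0.04,"dy": 0.35,"dz": 0,"ax": 0,"ay": 0,"az": 0},{"fingers": 1,"dx": 0.06,"dy": 0.7,"dz": 0,"ax": 0,"ay": 0,"az": 0},{"fingers": 1,"dx": 0.06,"dy": 1,"dz": 0.2,"ax": 0,"ay": 0,"az": 0},{"fingers": 1,"dx": 0.06,"dy": 1,"dz": 0.4,"ax": 0,"ay": 0,"az": 0},{"fingers": 1,"dx": 0.06,"dy": 1,"dz": 0.4,"ax": 0,"ay": 0,"az": 0}])

```text
clock: 13.55
eef_pos: [0.5531, 0.31, 0.0923]
orientation: [0.034, 0.999, -0.002, -0.003]
force: [-0.6, -1.0, -4.1]
width: 0.64
```

```bash
python3 -c "
from h import *
togo(.5545,.3515,.0207,176.1)"
```

```text
[0.5531 0.31   0.0923] xdeg 176.1 units [0.014 0.524 0.893] clock 13.6 az -0.0002 tilt 0.42 F [-0.6 -1.  -4.1] w 0.640
```

Call:
carry_out(increments=[{"fingers": 1,"dx": 0.01,"dy": 0.3,"dz": 0.1,"ax": 0,"ay": 0,"az": 0},{"fingers": 1,"dx": 0.01,"dy": 0.47,"dz": 0.3,"ax": 0,"ay": 0,"az": 0},{"fingers": 1,"dx": 0.01,"dy": 0.47,"dz": 0.5,"ax": 0,"ay": 0,"az": 0},{"fingers": 1,"dx": 0.01,"dy": 0.47,"dz": 0.7,"ax": 0,"ay": 0,"az": 0},{"fingers": 1,"dx": 0.01,"dy": 0.47,"dz": 0.7,"ax": 0,"ay": 0,"az": 0},{"fingers": 1,"dx": 0.01,"dy": 0.47,"dz": 0.7,"ax": 0,"ay": 0,"az": 0}])

```text
clock: 14.15
eef_pos: [0.5574, 0.3478, 0.0397]
orientation: [0.036, 0.999, -0.001, -0.0]
force: [-0.3, 1.1, -3.5]
width: 0.645
```

```bash
python3 -c "
from h import *
togo(.5545,.3515,.0207,176.1)"
```

```text
[0.5574 0.3478 0.0397] xdeg 175.9 units [0.039 0.044 0.237] clock 14.2 az -0.0010 tilt 0.10 F [-0.3  1.1 -3.5] w 0.645
```

Call:
carry_out(increments=[{"fingers": 1,"dx": 0.03,"dy": 0.03,"dz": 0.06,"ax": 0,"ay": 0,"az": 0},{"fingers": 1,"dx": 0.03,"dy": 0.03,"dz": 0.12,"ax": 0,"ay": 0,"az": 0},{"fingers": 1,"dx": 0.03,"dy": 0.03,"dz": 0.18,"ax": 0,"ay": 0,"az": 0},{"fingers": 1,"dx": 0.03,"dy": 0.03,"dz": 0.2,"ax": 0,"ay": 0,"az": 0},{"fingers": 1,"dx": 0.03,"dy": 0.03,"dz": 0.2,"ax": 0,"ay": 0,"az": 0}])

```text
clock: 14.65
eef_pos: [0.5548, 0.3521, 0.0239]
orientation: [0.035, 0.999, -0.0, -0.0]
force: [-0.0, -0.6, -3.3]
width: 0.64
```

```bash
python3 -c "
from h import *
togo(.5545,.3515,.0207,176.1)"
```

```text
[0.5548 0.3521 0.0239] xdeg 176.0 units [ 0.003 -0.008  0.04 ] clock 14.7 az -0.0004 tilt 0.03 F [-0.  -0.6 -3.3] w 0.640
```

Call:
carry_out(increments=[{"fingers": 1,"dx": 0,"dy": 0,"dz": 0.015,"ax": 0,"ay": 0,"az": 0},{"fingers": 1,"dx": 0,"dy": 0,"dz": 0.03,"ax": 0,"ay": 0,"az": 0},{"fingers": 1,"dx": 0,"dy": 0,"dz": 0.04,"ax": 0,"ay": 0,"az": 0},{"fingers": 1,"dx": 0,"dy": 0,"dz": 0.04,"ax": 0,"ay": 0,"az": 0},{"fingers": 1,"dx": 0,"dy": 0,"dz": 0.04,"ax": 0,"ay": 0,"az": 0}])

```text
clock: 15.15
eef_pos: [0.555, 0.3522, 0.021]
orientation: [0.035, 0.999, 0.0, 0.0]
force: [0.9, -0.0, -3.2]
width: 0.641
```

```bash
python3 -c "
from h import *
togo(.5545,.3515,.0207,176.1)
cv2.imwrite('pics/s4.png',cv2.resize(manip.snapshot('scene')[60:200,280:430,::-1],None,fx=4,fy=4))"
```

```text
[0.555  0.3522 0.021 ] xdeg 176.0 units [ 0.006 -0.01   0.004] clock 15.2 az -0.0004 tilt 0.01 F [ 0.9 -0.  -3.2] w 0.641
```

View pics/s4.png

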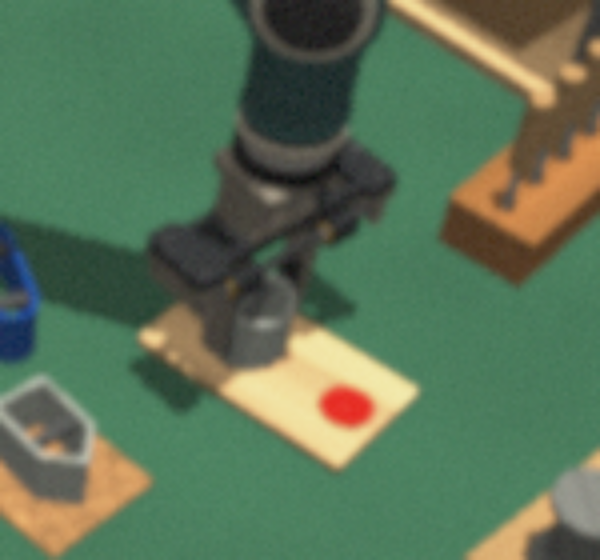

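The ring stands over the outline, still carried (-3.2 N). Lowering another 1-2 mm until the load comes off.

Call:
carry_out(increments=[{"fingers": 1,"dx": 0,"dy": 0,"dz": 0.01,"ax": 0,"ay": 0,"az": 0},{"fingers": 1,"dx": 0,"dy": 0,"dz": 0.02,"ax": 0,"ay": 0,"az": 0},{"fingers": 1,"dx": 0,"dy": 0,"dz": 0.02,"ax": 0,"ay": 0,"az": 0},{"fingers": 1,"dx": 0,"dy": 0,"dz": 0.02,"ax": 0,"ay": 0,"az": 0}])

```text
clock: 15.6
eef_pos: [0.5551, 0.3523, 0.0207]
orientation: [0.035, 0.999, 0.0, 0.0]
force: [-2.3, -1.9, 5.5]
width: 0.644
```

```bash
python3 -c "
from h import *
togo(.5545,.3515,.0207,176.1)"
```

```text
[0.5551 0.3523 0.0207] xdeg 176.0 units [ 0.007 -0.01   0.   ] clock 15.6 az -0.0004 tilt 0.02 F [-2.3 -1.9  5.5] w 0.644
```

Call:
carry_out(increments=[{"fingers": 0,"dx": 0,"dy": 0,"dz": 0,"ax": 0,"ay": 0,"az": 0},{"fingers": 0,"dx": 0,"dy": 0,"dz": 0,"ax": 0,"ay": 0,"az": 0},{"fingers": 0,"dx": 0,"dy": 0,"dz": 0,"ax": 0,"ay": 0,"az": 0},{"fingers": 0,"dx": 0,"dy": 0,"dz": 0,"ax": 0,"ay": 0,"az": 0},{"fingers": 0,"dx": 0,"dy": 0,"dz": -0.5,"ax": 0,"ay": 0,"az": 0},{"fingers": 0,"dx": 0,"dy": 0,"dz": -1,"ax": 0,"ay": 0,"az": 0},{"fingers": 0,"dx": 0,"dy": 0,"dz": -1,"ax": 0,"ay": 0,"az": 0}])

```text
clock: 16.3
eef_pos: [0.5584, 0.3545, 0.1053]
orientation: [0.035, 0.999, 0.003, 0.004]
force: [0.4, 0.1, 0.9]
width: 1.001
```

Call:
carry_out(increments=[{"fingers": 0,"dx": 0,"dy": -0.5,"dz": -0.4,"ax": 0,"ay": 0,"az": 0},{"fingers": 0,"dx": 0,"dy": -1,"dz": -0.4,"ax": 0,"ay": 0,"az": 0},{"fingers": 0,"dx": 0,"dy": -1,"dz": -0.4,"ax": 0,"ay": 0,"az": 0}])

```text
clock: 16.6
eef_pos: [0.5507, 0.2656, 0.132]
orientation: [0.038, 0.999, -0.002, 0.001]
force: [1.0, -1.0, -0.8]
width: 1.003
```

Call:
carry_out(increments=[{"fingers": 0,"dx": 0,"dy": -0.5,"dz": 0,"ax": 0,"ay": 0,"az": 0},{"fingers": 0,"dx": 0,"dy": -1,"dz": 0,"ax": 0,"ay": 0,"az": 0}])

```text
clock: 16.8
eef_pos: [0.5434, 0.1929, 0.1308]
orientation: [0.033, 0.999, 0.0, -0.0]
force: [0.2, -0.6, -0.3]
width: 0.996
```

Call:
carry_out(increments=[{"fingers": 0,"dx": 0,"dy": -0.5,"dz": 0,"ax": 0,"ay": 0,"az": 0},{"fingers": 0,"dx": 0,"dy": -1,"dz": 0,"ax": 0,"ay": 0,"az": 0}])

```text
clock: 17.0
eef_pos: [0.538, 0.1118, 0.1309]
orientation: [0.034, 0.999, 0.0, -0.0]
force: [0.3, -0.9, -0.6]
width: 1.002
```

Call:
carry_out(increments=[{"fingers": 0,"dx": 0,"dy": -0.5,"dz": 0,"ax": 0,"ay": 0,"az": 0},{"fingers": 0,"dx": 0,"dy": -1,"dz": 0,"ax": 0,"ay": 0,"az": 0.03},{"fingers": 0,"dx": 0,"dy": -1,"dz": 0,"ax": 0,"ay": 0,"az": 0.03}])

```text
clock: 17.3
eef_pos: [0.5323, 0.0268, 0.131]
orientation: [0.087, 0.996, -0.001, -0.0]
force: [-0.3, 0.4, -0.2]
width: 1.0
```

```bash
python3 - <<'E'
from h import *
togo(.511,-.144,.1,170.1)
im=manip.snapshot('top')[:,:,::-1].copy();cv2.imwrite('pics/t3.png',im)
for x in rims(im): print('rim',x[0].round(),x[1].round(1),np.round(x[2],1),round(x[3],3))
g=cv2.cvtColor(im,cv2.COLOR_BGR2GRAY)
E
```

```text
[0.5323 0.0268 0.131 ] xdeg 170.0 units [-0.107 -2.148  0.394] clock 17.3 az -0.0003 tilt 0.16 F [-0.3  0.4 -0.2] w 1.000
rim [377. 296.] [ 307.3 -319.3] [ 30.8 284.7] -0.672
rim [307. 214.] [ 510.9 -144.3] [ 41.4 109.6] -0.18
rim [188. 205.] [540.7 163. ] [44.6 82.1] 0.221
rim [115. 196.] [554.8 352. ] [57.9 59.8] 1.115
rim [51. 95.] [829.7 539.6] [44.2 54.7] -0.505
```

View pics/t3.png

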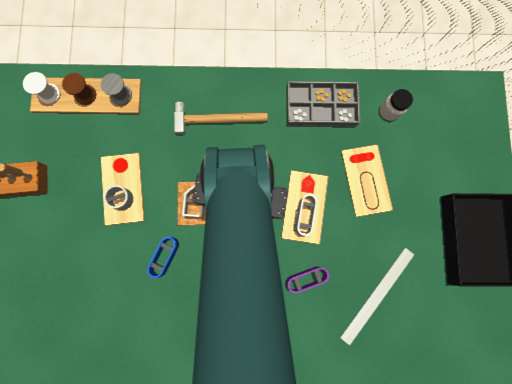

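The round die stands on its circle at (115,196), measured at (554.8, 352.0) mm against (554.5, 351.5). The strap outline is now free at (370,190), so I'll measure that.

```bash
python3 - <<'E'
from h import *
im=cv2.imread("pics/t3.png")
g=cv2.cvtColor(im,cv2.COLOR_BGR2GRAY)
k=(slice(165,215),slice(356,384))
m=(g[k]<165).astype(np.uint8)*255
c,_=cv2.findContours(m,cv2.RETR_EXTERNAL,cv2.CHAIN_APPROX_NONE)
for q in c:
    if len(q)>20:
        p=ray("top",q[:,0]+[356,165],.008); print(len(q),rectfit(p))
E
```

```text
30 (array([ 519.43664551, -344.        ]), [5.526603698730469, 39.23941421508789], np.float32(-1.5657785))
87 (array([ 583.60241699, -327.11474609]), [40.03256607055664, 108.71077728271484], np.float32(0.16682363))
```

Call:
carry_out(increments=[{"fingers": 0,"dx": -0.05,"dy": -0.5,"dz": 0,"ax": 0,"ay": 0,"az": 0},{"fingers": 0,"dx": -0.08,"dy": -1,"dz": 0,"ax": 0,"ay": 0,"az": 0},{"fingers": 0,"dx": -0.08,"dy": -1,"dz": 0,"ax": 0,"ay": 0,"az": 0}])

```text
clock: 17.65
eef_pos: [0.5258, -0.051, 0.1311]
orientation: [0.084, 0.996, -0.001, -0.0]
force: [-0.1, 0.4, 0.5]
width: 1.001
```

Call:
carry_out(increments=[{"fingers": 0,"dx": -0.02,"dy": -0.5,"dz": 0,"ax": 0,"ay": 0,"az": 0},{"fingers": 0,"dx": -0.02,"dy": -1,"dz": 0,"ax": 0,"ay": 0,"az": 0},{"fingers": 0,"dx": -0.02,"dy": -1,"dz": 0,"ax": 0,"ay": 0,"az": 0},{"fingers": 0,"dx": -0.02,"dy": -1,"dz": 0.3,"ax": 0,"ay": 0,"az": 0},{"fingers": 0,"dx": -0.02,"dy": -1,"dz": 0.3,"ax": 0,"ay": 0,"az": 0}])

```text
clock: 18.15
eef_pos: [0.5134, -0.1237, 0.1051]
orientation: [0.08, 0.997, 0.001, -0.002]
force: [-1.3, 0.8, -1.2]
width: 0.997
```

```bash
python3 -c "
from h import *
togo(.511,-.1443,.0195,169.7)"
```

```text
[ 0.5134 -0.1237  0.1051] xdeg 170.8 units [-0.017 -0.261  1.07 ] clock 18.1 az 0.0060 tilt 0.28 F [-1.3  0.8 -1.2] w 0.997
```

Call:
carry_out(increments=[{"fingers": 0,"dx": -0.01,"dy": -0.25,"dz": 0,"ax": 0,"ay": 0,"az": 0.005},{"fingers": 0,"dx": -0.01,"dy": -0.25,"dz": 0.3,"ax": 0,"ay": 0,"az": 0.005},{"fingers": 0,"dx": -0.01,"dy": -0.25,"dz": 0.3,"ax": 0,"ay": 0,"az": 0.005},{"fingers": 0,"dx": -0.01,"dy": -0.25,"dz": 0.3,"ax": 0,"ay": 0,"az": 0.005}])

```text
clock: 18.55
eef_pos: [0.5124, -0.1444, 0.0836]
orientation: [0.088, 0.996, 0.0, -0.0]
force: [0.6, -0.1, 0.1]
width: 1.003
```

```bash
python3 -c "
from h import *
togo(.511,-.1443,.0195,169.7)
cv2.imwrite('pics/s5.png',cv2.resize(manip.snapshot('scene')[140:290,130:290,::-1],None,fx=4,fy=4))"
```

```text
[ 0.5124 -0.1444  0.0836] xdeg 169.9 units [ 0.017 -0.002  0.801] clock 18.6 az 0.0009 tilt 0.07 F [ 0.6 -0.1  0.1] w 1.003
```

View pics/s5.png

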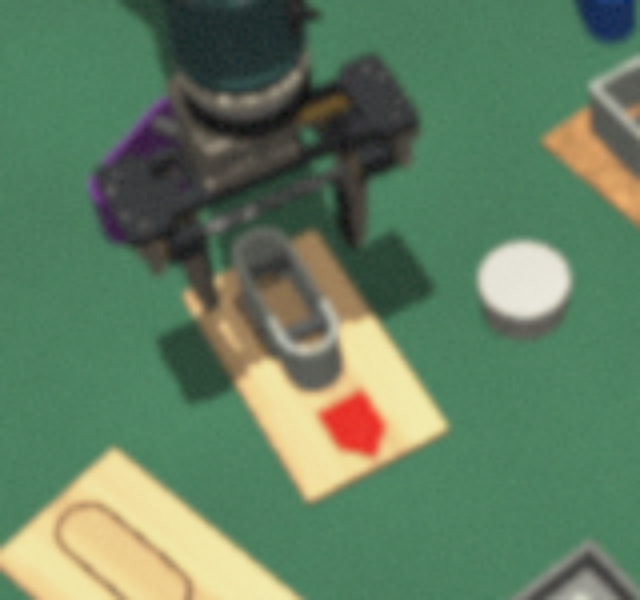

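The jaws straddle the strap die, the tin is well clear, and the purple look-alike is behind. Descending.

Call:
carry_out(increments=[{"fingers": 0,"dx": 0.01,"dy": 0,"dz": 0.25,"ax": 0,"ay": 0,"az": 0},{"fingers": 0,"dx": 0.01,"dy": 0,"dz": 0.5,"ax": 0,"ay": 0,"az": 0},{"fingers": 0,"dx": 0.01,"dy": 0,"dz": 0.78,"ax": 0,"ay": 0,"az": 0},{"fingers": 0,"dx": 0.01,"dy": 0,"dz": 0.78,"ax": 0,"ay": 0,"az": 0},{"fingers": 0,"dx": 0.01,"dy": 0,"dz": 0.78,"ax": 0,"ay": 0,"az": 0}])

```text
clock: 19.1
eef_pos: [0.512, -0.1455, 0.0218]
orientation: [0.089, 0.996, 0.0, 0.0]
force: [0.5, 0.4, 0.7]
width: 1.002
```

Call:
carry_out(force=30, increments=[{"fingers": 0.3,"dx": 0,"dy": 0,"dz": 0,"ax": 0,"ay": 0,"az": 0},{"fingers": 0.5,"dx": 0,"dy": 0,"dz": 0,"ax": 0,"ay": 0,"az": 0},{"fingers": 0.6,"dx": 0,"dy": 0,"dz": 0,"ax": 0,"ay": 0,"az": 0},{"fingers": 1,"dx": 0,"dy": 0,"dz": 0,"ax": 0,"ay": 0,"az": 0},{"fingers": 1,"dx": 0,"dy": 0,"dz": 0,"ax": 0,"ay": 0,"az": 0},{"fingers": 1,"dx": 0,"dy": 0,"dz": 0,"ax": 0,"ay": 0,"az": 0},{"fingers": 1,"dx": 0,"dy": 0,"dz": 0,"ax": 0,"ay": 0,"az": 0},{"fingers": 1,"dx": 0,"dy": 0,"dz": 0,"ax": 0,"ay": 0,"az": 0}])

```text
clock: 19.9
eef_pos: [0.5115, -0.1455, 0.021]
orientation: [0.089, 0.996, 0.0, 0.0]
force: [0.2, 1.0, 0.7]
width: 0.432
```

```bash
python3 -c "
from h import *
togo(.511,-.1443,.0195,169.7)"
```

```text
[ 0.5115 -0.1455  0.021 ] xdeg 169.7 units [0.009 0.013 0.019] clock 19.9 az 0.0002 tilt 0.03 F [0.2 1.  0.7] w 0.432
```

Call:
carry_out(increments=[{"fingers": 1,"dx": 0,"dy": 0,"dz": -0.15,"ax": 0,"ay": 0,"az": 0},{"fingers": 1,"dx": 0,"dy": 0,"dz": -0.4,"ax": 0,"ay": 0,"az": 0},{"fingers": 1,"dx": 0,"dy": 0,"dz": -0.7,"ax": 0,"ay": 0,"az": 0},{"fingers": 1,"dx": 0,"dy": 0,"dz": -0.9,"ax": 0,"ay": 0,"az": 0},{"fingers": 1,"dx": 0,"dy": 0,"dz": -0.9,"ax": 0,"ay": 0,"az": 0},{"fingers": 1,"dx": 0,"dy": 0,"dz": -0.9,"ax": 0,"ay": 0,"az": -0.03},{"fingers": 1,"dx": 0,"dy": 0,"dz": -0.9,"ax": 0,"ay": 0,"az": -0.06},{"fingers": 1,"dx": 0,"dy": 0,"dz": -0.9,"ax": 0,"ay": 0,"az": -0.09},{"fingers": 1,"dx": 0,"dy": 0,"dz": -0.9,"ax": 0,"ay": 0,"az": -0.111},{"fingers": 1,"dx": 0,"dy": 0,"dz": -0.9,"ax": 0,"ay": 0,"az": -0.111}])

```text
clock: 20.9
eef_pos: [0.5105, -0.146, 0.0921]
orientation: [-0.085, 0.996, 0.0, -0.001]
force: [0.1, 0.4, -3.5]
width: 0.437
```

```bash
python3 -c "
from h import *
togo(.5836,-.3271,.021,189.7)
im=manip.snapshot('top')[:,:,::-1].copy();cv2.imwrite('pics/t4.png',im)
for x in boards(im)[0][:4]: print(x[0].round(1),np.round(x[1],1),round(x[2],3))
"
```

```text
[ 0.5105 -0.146   0.0921] xdeg -170.3 units [-0.521 -2.387  0.886] clock 20.9 az -0.0000 tilt 0.10 F [ 0.1  0.4 -3.5] w 0.437
[546.1 151.2] [104.2 118.6] 0.019
[583.8 353.8] [106.4 191.6] 0.12
[856.6 470.9] [112.8 303.7] 1.566
[1043.6  -24.9] [ 227.4 1511.6] -1.548
```

Call:
carry_out(increments=[{"fingers": 1,"dx": -0.07,"dy": -0.35,"dz": 0,"ax": 0,"ay": 0,"az": 0},{"fingers": 1,"dx": -0.15,"dy": -0.7,"dz": 0,"ax": 0,"ay": 0,"az": 0},{"fingers": 1,"dx": -0.22,"dy": -1,"dz": 0,"ax": 0,"ay": 0,"az": 0}])

```text
clock: 21.25
eef_pos: [0.5423, -0.2231, 0.0926]
orientation: [-0.084, 0.996, -0.0, -0.0]
force: [0.4, -0.1, -3.8]
width: 0.432
```

Call:
carry_out(increments=[{"fingers": 1,"dx": -0.07,"dy": -0.35,"dz": 0,"ax": 0,"ay": 0,"az": 0},{"fingers": 1,"dx": -0.15,"dy": -0.7,"dz": 0,"ax": 0,"ay": 0,"az": 0},{"fingers": 1,"dx": -0.22,"dy": -1,"dz": 0,"ax": 0,"ay": 0,"az": 0},{"fingers": 1,"dx": -0.22,"dy": -1,"dz": 0,"ax": 0,"ay": 0,"az": 0},{"fingers": 1,"dx": -0.22,"dy": -1,"dz": 0,"ax": 0,"ay": 0,"az": 0}])

```text
clock: 21.75
eef_pos: [0.5723, -0.2976, 0.092]
orientation: [-0.084, 0.996, 0.0, -0.001]
force: [0.2, 0.1, -4.2]
width: 0.431
```

```bash
python3 -c "
from h import *
togo(.5836,-.3271,.021,189.7)
"
```

```text
[ 0.5723 -0.2976  0.092 ] xdeg -170.4 units [-0.08  -0.388  0.887] clock 21.8 az -0.0006 tilt 0.11 F [ 0.2  0.1 -4.2] w 0.431
```

Call:
carry_out(increments=[{"fingers": 1,"dx": -0.08,"dy": -0.3,"dz": 0.1,"ax": 0,"ay": 0,"az": 0},{"fingers": 1,"dx": -0.08,"dy": -0.38,"dz": 0.3,"ax": 0,"ay": 0,"az": 0},{"fingers": 1,"dx": -0.08,"dy": -0.38,"dz": 0.5,"ax": 0,"ay": 0,"az": 0},{"fingers": 1,"dx": -0.08,"dy": -0.38,"dz": 0.65,"ax": 0,"ay": 0,"az": 0},{"fingers": 1,"dx": -0.08,"dy": -0.38,"dz": 0.65,"ax": 0,"ay": 0,"az": 0},{"fingers": 1,"dx": -0.08,"dy": -0.38,"dz": 0.65,"ax": 0,"ay": 0,"az": 0}])

```text
clock: 22.35
eef_pos: [0.5842, -0.3255, 0.0404]
orientation: [-0.085, 0.996, 0.001, -0.0]
force: [0.5, -0.8, -3.0]
width: 0.436
```

```bash
python3 -c "
from h import *
togo(.5836,-.3271,.021,189.7)
"
```

```text
[ 0.5842 -0.3255  0.0404] xdeg -170.2 units [ 0.011 -0.019  0.242] clock 22.4 az 0.0003 tilt 0.08 F [ 0.5 -0.8 -3. ] w 0.436
```

Call:
carry_out(increments=[{"fingers": 1,"dx": 0,"dy": -0.01,"dz": 0.06,"ax": 0,"ay": 0,"az": 0},{"fingers": 1,"dx": 0,"dy": -0.01,"dz": 0.12,"ax": 0,"ay": 0,"az": 0},{"fingers": 1,"dx": 0,"dy": -0.01,"dz": 0.18,"ax": 0,"ay": 0,"az": 0},{"fingers": 1,"dx": 0,"dy": -0.01,"dz": 0.22,"ax": 0,"ay": 0,"az": 0},{"fingers": 1,"dx": 0,"dy": -0.01,"dz": 0.22,"ax": 0,"ay": 0,"az": 0},{"fingers": 1,"dx": 0,"dy": -0.01,"dz": 0.22,"ax": 0,"ay": 0,"az": 0}])

```text
clock: 22.95
eef_pos: [0.5846, -0.3273, 0.0233]
orientation: [-0.085, 0.996, 0.0, -0.0]
force: [0.1, -0.7, -3.0]
width: 0.432
```

```bash
python3 -c "
from h import *
togo(.5836,-.3271,.021,189.7)
"
```

```text
[ 0.5846 -0.3273  0.0233] xdeg -170.3 units [0.012 0.005 0.029] clock 22.9 az 0.0000 tilt 0.00 F [ 0.1 -0.7 -3. ] w 0.432
```

Call:
carry_out(increments=[{"fingers": 1,"dx": 0.01,"dy": 0,"dz": 0.015,"ax": 0,"ay": 0,"az": 0},{"fingers": 1,"dx": 0.01,"dy": 0,"dz": 0.03,"ax": 0,"ay": 0,"az": 0},{"fingers": 1,"dx": 0.01,"dy": 0,"dz": 0.04,"ax": 0,"ay": 0,"az": 0},{"fingers": 1,"dx": 0.01,"dy": 0,"dz": 0.04,"ax": 0,"ay": 0,"az": 0},{"fingers": 1,"dx": 0.01,"dy": 0,"dz": 0.04,"ax": 0,"ay": 0,"az": 0}])

```text
clock: 23.45
eef_pos: [0.5839, -0.3277, 0.0211]
orientation: [-0.085, 0.996, -0.0, 0.0]
force: [-2.5, 2.0, 5.6]
width: 0.434
```

```bash
python3 -c "
from h import *
togo(.5836,-.3271,.021,189.7)
cv2.imwrite('pics/s6.png',cv2.resize(manip.snapshot('scene')[200:350,110:260,::-1],None,fx=4,fy=4))
"
```

```text
[ 0.5839 -0.3277  0.0211] xdeg -170.3 units [0.003 0.007 0.001] clock 23.4 az 0.0000 tilt 0.02 F [-2.5  2.   5.6] w 0.434
```

View pics/s6.png

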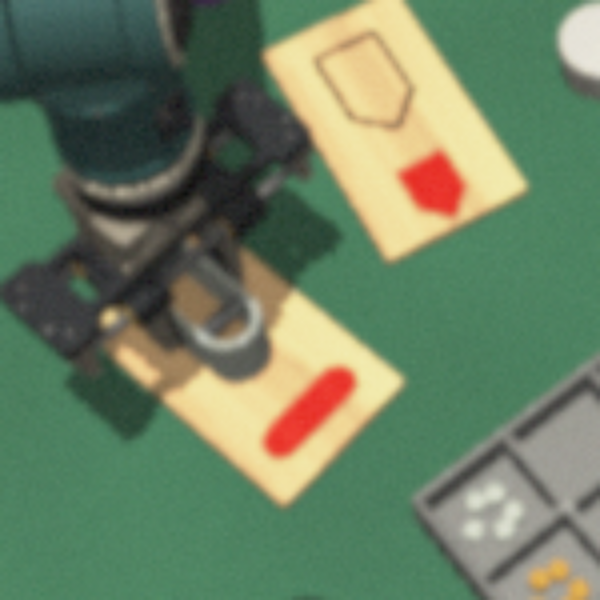

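The strap die is on its board with contact made (5.6 N). Release, rise and turn for the pointed die.

Call:
carry_out(increments=[{"fingers": 0,"dx": 0,"dy": 0,"dz": 0,"ax": 0,"ay": 0,"az": 0},{"fingers": 0,"dx": 0,"dy": 0,"dz": 0,"ax": 0,"ay": 0,"az": 0},{"fingers": 0,"dx": 0,"dy": 0,"dz": 0,"ax": 0,"ay": 0,"az": 0},{"fingers": 0,"dx": 0,"dy": 0,"dz": 0,"ax": 0,"ay": 0,"az": 0},{"fingers": 0,"dx": 0,"dy": 0,"dz": -0.5,"ax": 0,"ay": 0,"az": 0},{"fingers": 0,"dx": 0,"dy": 0,"dz": -1,"ax": 0,"ay": 0,"az": 0},{"fingers": 0,"dx": 0,"dy": 0,"dz": -1,"ax": 0,"ay": 0,"az": 0.04},{"fingers": 0,"dx": 0,"dy": 0,"dz": -1,"ax": 0,"ay": 0,"az": 0.075},{"fingers": 0,"dx": 0,"dy": 0,"dz": -1,"ax": 0,"ay": 0,"az": 0.075}])

```text
clock: 24.4
eef_pos: [0.5841, -0.3274, 0.1005]
orientation: [0.033, 0.999, -0.0, 0.0]
force: [-0.1, -0.1, -0.3]
width: 0.999
```

Call:
carry_out(increments=[{"fingers": 0,"dx": 0.07,"dy": 0.5,"dz": -0.4,"ax": 0,"ay": 0,"az": 0},{"fingers": 0,"dx": 0.14,"dy": 1,"dz": -0.4,"ax": 0,"ay": 0,"az": 0},{"fingers": 0,"dx": 0.14,"dy": 1,"dz": -0.4,"ax": 0,"ay": 0,"az": 0}])

```text
clock: 24.7
eef_pos: [0.5793, -0.2396, 0.1325]
orientation: [0.028, 1.0, 0.002, 0.0]
force: [-0.5, 0.6, -0.4]
width: 0.997
```

Call:
carry_out(increments=[{"fingers": 0,"dx": 0.07,"dy": 0.5,"dz": 0,"ax": 0,"ay": 0,"az": 0},{"fingers": 0,"dx": 0.14,"dy": 1,"dz": 0,"ax": 0,"ay": 0,"az": 0}])

```text
clock: 24.9
eef_pos: [0.5716, -0.1668, 0.1318]
orientation: [0.033, 0.999, -0.0, -0.0]
force: [0.7, 1.7, 0.8]
width: 1.001
```

Call:
carry_out(increments=[{"fingers": 0,"dx": 0.07,"dy": 0.5,"dz": 0,"ax": 0,"ay": 0,"az": 0},{"fingers": 0,"dx": 0.14,"dy": 1,"dz": 0,"ax": 0,"ay": 0,"az": 0}])

```text
clock: 25.1
eef_pos: [0.5658, -0.0848, 0.1318]
orientation: [0.032, 0.999, -0.0, -0.0]
force: [0.8, -0.3, 0.3]
width: 0.999
```

Call:
carry_out(increments=[{"fingers": 0,"dx": 0.07,"dy": 0.5,"dz": 0,"ax": 0,"ay": 0,"az": 0},{"fingers": 0,"dx": 0.14,"dy": 1,"dz": 0,"ax": 0,"ay": 0,"az": 0},{"fingers": 0,"dx": 0.14,"dy": 1,"dz": 0,"ax": 0,"ay": 0,"az": 0}])

```text
clock: 25.4
eef_pos: [0.5598, 0.0016, 0.1317]
orientation: [0.027, 1.0, 0.001, -0.001]
force: [-0.2, 0.1, 0.2]
width: 0.999
```

```bash
python3 - <<'E'
from h import *
togo(.546,.1515,.10,176.2)
im=manip.snapshot('top')[:,:,::-1].copy();cv2.imwrite('pics/t5.png',im)
for x in rims(im): print('rim',x[0].round(),x[1].round(1),np.round(x[2],1),round(x[3],3))
for x in boards(im)[0][:4]: print(x[0].round(1),np.round(x[1],1),round(x[2],3))
g=cv2.cvtColor(im,cv2.COLOR_BGR2GRAY)
k=(slice(193,240),slice(290,320))
m=(g[k]<165).astype(np.uint8)*255
c,_=cv2.findContours(m,cv2.RETR_EXTERNAL,cv2.CHAIN_APPROX_NONE)
for q in c:
    if len(q)>20:
        p=ray("top",q[:,0]+[290,193],.008); print(len(q),rectfit(p))
E
```

```text
[0.5598 0.0016 0.1317] xdeg 176.9 units [0.273 1.861 0.402] clock 25.4 az 0.0038 tilt 0.18 F [-0.2  0.1  0.2] w 0.999
rim [377. 296.] [ 307.3 -319.3] [ 30.8 284.7] -0.672
rim [193. 203.] [545.2 151.6] [51.2 81.4] -0.058
rim [115. 196.] [554.9 352.1] [57.9 60.1] 1.118
rim [376. 188.] [ 582.4 -327.8] [ 40.7 108. ] 0.175
rim [321. 115.] [ 787.8 -189.8] [ 48.3 179.2] -1.559
rim [179. 117.] [773.1 196.8] [24.  84.1] 0.032
rim [326.  96.] [ 839.3 -191.3] [ 43.3 185.9] -1.557
rim [51. 95.] [829.6 539.9] [45.2 54.8] -0.544
[546.  151.1] [102.8 118.9] 0.035
[ 535.7 -154.1] [ 92.2 191.1] -0.15
[583.8 353.8] [106.4 191.6] 0.12
[ 612.4 -321.9] [107.2 191.2] 0.177
155 (array([ 510.44680786, -136.4576416 ]), [60.5623664855957, 126.35101318359375], np.float32(-0.011766434))
```

View pics/t5.png

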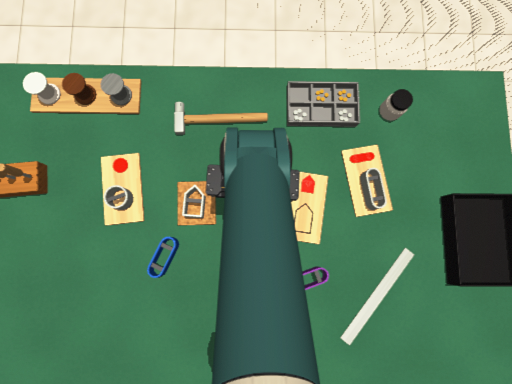

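The strap die is on its board at (376,188), measured (582.4, -327.8) with yaw 0.175. The pointed outline at (304,217) is touched by the arm in this view, so I'll measure it later. On to the pointed die.

Call:
carry_out(increments=[{"fingers": 0,"dx": 0.14,"dy": 0.5,"dz": 0,"ax": 0,"ay": 0,"az": 0.002},{"fingers": 0,"dx": 0.2,"dy": 1,"dz": 0,"ax": 0,"ay": 0,"az": 0.002},{"fingers": 0,"dx": 0.2,"dy": 1,"dz": 0,"ax": 0,"ay": 0,"az": 0.002}])

```text
clock: 25.75
eef_pos: [0.5493, 0.0804, 0.1319]
orientation: [0.032, 0.999, 0.001, -0.0]
force: [-0.2, 0.6, 0.1]
width: 0.999
```

Call:
carry_out(increments=[{"fingers": 0,"dx": 0.05,"dy": 0.4,"dz": 0,"ax": 0,"ay": 0,"az": 0},{"fingers": 0,"dx": 0.05,"dy": 0.8,"dz": 0.1,"ax": 0,"ay": 0,"az": 0},{"fingers": 0,"dx": 0.05,"dy": 0.8,"dz": 0.4,"ax": 0,"ay": 0,"az": 0},{"fingers": 0,"dx": 0.05,"dy": 0.8,"dz": 0.4,"ax": 0,"ay": 0,"az": 0},{"fingers": 0,"dx": 0.05,"dy": 0.8,"dz": 0.4,"ax": 0,"ay": 0,"az": 0}])

```text
clock: 26.25
eef_pos: [0.5505, 0.1374, 0.0999]
orientation: [0.037, 0.999, -0.001, -0.001]
force: [0.1, 0.5, -0.8]
width: 1.002
```

```bash
python3 - <<'E'
from h import *
togo(.546,.152,.0155,176.2)
im=manip.snapshot('top')[:,:,::-1].copy();cv2.imwrite('pics/t6.png',cv2.resize(im[150:260,150:350],None,fx=4,fy=4))
g=cv2.cvtColor(im,cv2.COLOR_BGR2GRAY)
k=(slice(193,240),slice(290,320))
m=(g[k]<165).astype(np.uint8)*255
c,_=cv2.findContours(m,cv2.RETR_EXTERNAL,cv2.CHAIN_APPROX_NONE)
for q in c:
    if len(q)>20:
        p=ray("top",q[:,0]+[290,193],.008); print(len(q),rectfit(p))
E
```

```text
[0.5505 0.1374 0.0999] xdeg 175.7 units [0.068 0.179 1.054] clock 26.2 az -0.0025 tilt 0.11 F [ 0.1  0.5 -0.8] w 1.002
76 (array([ 505.9670105 , -142.35488892]), [49.53045654296875, 80.8934555053711], np.float32(-0.1553613))
```

View pics/t6.png

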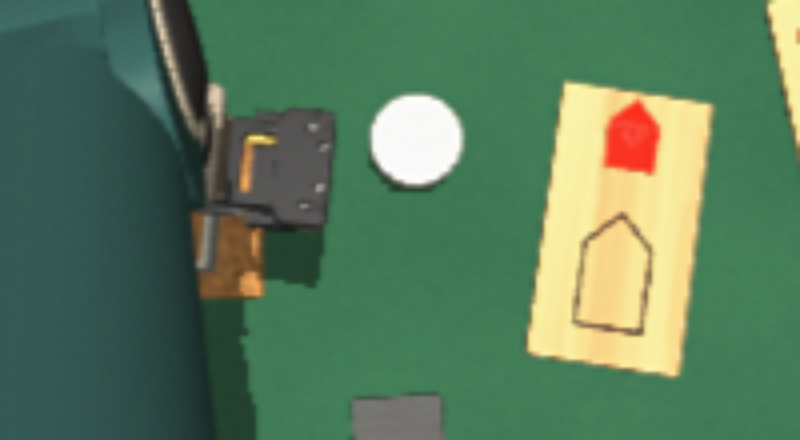

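The outline is clean at picture (613,275), giving a centre of (506.5, -142.4) mm and yaw -0.153. Next: correct the lateral offset, descend and grip.

Call:
carry_out(increments=[{"fingers": 0,"dx": 0.05,"dy": 0.17,"dz": 0,"ax": 0,"ay": 0,"az": 0},{"fingers": 0,"dx": 0.05,"dy": 0.17,"dz": 0.25,"ax": 0,"ay": 0,"az": 0},{"fingers": 0,"dx": 0.05,"dy": 0.17,"dz": 0.25,"ax": 0,"ay": 0,"az": 0},{"fingers": 0,"dx": 0.05,"dy": 0.17,"dz": 0.25,"ax": 0,"ay": 0,"az": 0}])

```text
clock: 26.7
eef_pos: [0.5473, 0.1538, 0.0807]
orientation: [0.036, 0.999, -0.0, 0.0]
force: [-0.2, 0.0, -0.9]
width: 0.999
```

```bash
python3 - <<'E'
from h import *
togo(.546,.152,.0155,176.2)
E
```

```text
[0.5473 0.1538 0.0807] xdeg 175.9 units [ 0.015 -0.023  0.815] clock 26.7 az -0.0019 tilt 0.00 F [-0.2  0.  -0.9] w 0.999
```

Call:
carry_out(increments=[{"fingers": 0,"dx": 0.01,"dy": -0.02,"dz": 0.25,"ax": 0,"ay": 0,"az": 0},{"fingers": 0,"dx": 0.01,"dy": -0.02,"dz": 0.5,"ax": 0,"ay": 0,"az": 0},{"fingers": 0,"dx": 0.01,"dy": -0.02,"dz": 0.78,"ax": 0,"ay": 0,"az": 0},{"fingers": 0,"dx": 0.01,"dy": -0.02,"dz": 0.78,"ax": 0,"ay": 0,"az": 0},{"fingers": 0,"dx": 0.01,"dy": -0.02,"dz": 0.78,"ax": 0,"ay": 0,"az": 0}])

```text
clock: 27.2
eef_pos: [0.5468, 0.1521, 0.0186]
orientation: [0.036, 0.999, 0.0, 0.0]
force: [-0.4, 0.5, -0.3]
width: 1.003
```

Call:
carry_out(force=30, increments=[{"fingers": 0.3,"dx": 0,"dy": 0,"dz": 0,"ax": 0,"ay": 0,"az": 0},{"fingers": 0.4,"dx": 0,"dy": 0,"dz": 0,"ax": 0,"ay": 0,"az": 0},{"fingers": 0.6,"dx": 0,"dy": 0,"dz": 0,"ax": 0,"ay": 0,"az": 0},{"fingers": 1,"dx": 0,"dy": 0,"dz": 0,"ax": 0,"ay": 0,"az": 0},{"fingers": 1,"dx": 0,"dy": 0,"dz": 0,"ax": 0,"ay": 0,"az": 0},{"fingers": 1,"dx": 0,"dy": 0,"dz": 0,"ax": 0,"ay": 0,"az": 0},{"fingers": 1,"dx": 0,"dy": 0,"dz": 0,"ax": 0,"ay": 0,"az": 0}])

```text
clock: 27.9
eef_pos: [0.5464, 0.1522, 0.018]
orientation: [0.036, 0.999, 0.0, 0.0]
force: [-0.7, 0.2, 2.1]
width: 0.544
```

```bash
python3 - <<'E'
from h import *
togo(.546,.152,.0155,176.2)
E
```

```text
[0.5464 0.1522 0.018 ] xdeg 175.9 units [ 0.005 -0.003  0.031] clock 27.9 az -0.0019 tilt 0.01 F [-0.7  0.2  2.1] w 0.544
```

Call:
carry_out(increments=[{"fingers": 1,"dx": 0,"dy": 0,"dz": -0.15,"ax": 0,"ay": 0,"az": 0},{"fingers": 1,"dx": 0,"dy": 0,"dz": -0.4,"ax": 0,"ay": 0,"az": 0},{"fingers": 1,"dx": 0,"dy": 0,"dz": -0.7,"ax": 0,"ay": 0,"az": 0},{"fingers": 1,"dx": 0,"dy": 0,"dz": -1,"ax": 0,"ay": 0,"az": 0},{"fingers": 1,"dx": 0,"dy": 0,"dz": -1,"ax": 0,"ay": 0,"az": 0.026},{"fingers": 1,"dx": 0,"dy": 0,"dz": -1,"ax": 0,"ay": 0,"az": 0.026}])

```text
clock: 28.5
eef_pos: [0.5466, 0.1522, 0.099]
orientation: [0.077, 0.997, 0.0, 0.001]
force: [0.3, -0.5, -3.3]
width: 0.544
```

Call:
carry_out(increments=[{"fingers": 1,"dx": 0,"dy": -0.35,"dz": 0,"ax": 0,"ay": 0,"az": 0},{"fingers": 1,"dx": 0,"dy": -0.7,"dz": 0,"ax": 0,"ay": 0,"az": 0},{"fingers": 1,"dx": 0,"dy": -1,"dz": 0,"ax": 0,"ay": 0,"az": 0}])

```text
clock: 28.8
eef_pos: [0.5329, 0.0716, 0.0972]
orientation: [0.076, 0.997, -0.0, -0.001]
force: [0.5, -0.9, -2.4]
width: 0.54
```

Call:
carry_out(increments=[{"fingers": 1,"dx": 0,"dy": -0.35,"dz": 0,"ax": 0,"ay": 0,"az": 0},{"fingers": 1,"dx": 0,"dy": -0.7,"dz": 0,"ax": 0,"ay": 0,"az": 0},{"fingers": 1,"dx": 0,"dy": -1,"dz": 0,"ax": 0,"ay": 0,"az": 0}])

```text
clock: 29.1
eef_pos: [0.5206, -0.0076, 0.0973]
orientation: [0.076, 0.997, -0.0, -0.001]
force: [0.6, 0.3, -2.5]
width: 0.543
```

Call:
carry_out(increments=[{"fingers": 1,"dx": 0,"dy": -0.35,"dz": 0,"ax": 0,"ay": 0,"az": 0},{"fingers": 1,"dx": 0,"dy": -0.7,"dz": 0,"ax": 0,"ay": 0,"az": 0},{"fingers": 1,"dx": 0,"dy": -1,"dz": 0,"ax": 0,"ay": 0,"az": 0},{"fingers": 1,"dx": 0,"dy": -1,"dz": 0,"ax": 0,"ay": 0,"az": 0},{"fingers": 1,"dx": 0,"dy": -1,"dz": 0,"ax": 0,"ay": 0,"az": 0}])

```text
clock: 29.6
eef_pos: [0.5089, -0.0852, 0.0974]
orientation: [0.077, 0.997, 0.0, -0.001]
force: [2.2, 0.3, -2.7]
width: 0.541
```

```bash
python3 - <<'E'
from h import *
togo(.5075,-.1424,.022,171.2)
E
```

```text
[ 0.5089 -0.0852  0.0974] xdeg 171.2 units [-0.094 -0.709  0.942] clock 29.6 az -0.0002 tilt 0.07 F [ 2.2  0.3 -2.7] w 0.541
```

Call:
carry_out(increments=[{"fingers": 1,"dx": -0.09,"dy": -0.35,"dz": 0,"ax": 0,"ay": 0,"az": 0},{"fingers": 1,"dx": -0.09,"dy": -0.7,"dz": 0.1,"ax": 0,"ay": 0,"az": 0},{"fingers": 1,"dx": -0.09,"dy": -0.7,"dz": 0.3,"ax": 0,"ay": 0,"az": 0},{"fingers": 1,"dx": -0.09,"dy": -0.7,"dz": 0.5,"ax": 0,"ay": 0,"az": 0},{"fingers": 1,"dx": -0.09,"dy": -0.7,"dz": 0.7,"ax": 0,"ay": 0,"az": 0},{"fingers": 1,"dx": -0.09,"dy": -0.7,"dz": 0.7,"ax": 0,"ay": 0,"az": 0},{"fingers": 1,"dx": -0.09,"dy": -0.7,"dz": 0.7,"ax": 0,"ay": 0,"az": 0}])

```text
clock: 30.3
eef_pos: [0.5081, -0.1404, 0.0417]
orientation: [0.076, 0.997, 0.0, -0.0]
force: [0.6, 0.2, -2.5]
width: 0.546
```

```bash
python3 - <<'E'
from h import *
togo(.5075,-.1424,.022,171.2)
E
```

```text
[ 0.5081 -0.1404  0.0417] xdeg 171.3 units [ 0.004 -0.026  0.246] clock 30.3 az 0.0005 tilt 0.06 F [ 0.6  0.2 -2.5] w 0.546
```

Call:
carry_out(increments=[{"fingers": 1,"dx": 0,"dy": -0.02,"dz": 0.06,"ax": 0,"ay": 0,"az": 0},{"fingers": 1,"dx": 0,"dy": -0.02,"dz": 0.12,"ax": 0,"ay": 0,"az": 0},{"fingers": 1,"dx": 0,"dy": -0.02,"dz": 0.18,"ax": 0,"ay": 0,"az": 0},{"fingers": 1,"dx": 0,"dy": -0.02,"dz": 0.22,"ax": 0,"ay": 0,"az": 0},{"fingers": 1,"dx": 0,"dy": -0.02,"dz": 0.22,"ax": 0,"ay": 0,"az": 0},{"fingers": 1,"dx": 0,"dy": -0.02,"dz": 0.22,"ax": 0,"ay": 0,"az": 0}])

```text
clock: 30.9
eef_pos: [0.5078, -0.1431, 0.0241]
orientation: [0.077, 0.997, 0.0, -0.0]
force: [-0.5, 0.2, -2.0]
width: 0.543
```

```bash
python3 - <<'E'
from h import *
togo(.5075,-.1424,.022,171.2)
E
```

```text
[ 0.5078 -0.1431  0.0241] xdeg 171.2 units [0.005 0.008 0.027] clock 30.9 az -0.0002 tilt 0.00 F [-0.5  0.2 -2. ] w 0.543
```

Call:
carry_out(increments=[{"fingers": 1,"dx": 0,"dy": 0,"dz": 0.015,"ax": 0,"ay": 0,"az": 0},{"fingers": 1,"dx": 0,"dy": 0,"dz": 0.03,"ax": 0,"ay": 0,"az": 0},{"fingers": 1,"dx": 0,"dy": 0,"dz": 0.035,"ax": 0,"ay": 0,"az": 0},{"fingers": 1,"dx": 0,"dy": 0,"dz": 0.035,"ax": 0,"ay": 0,"az": 0},{"fingers": 1,"dx": 0,"dy": 0,"dz": 0.035,"ax": 0,"ay": 0,"az": 0}])

```text
clock: 31.4
eef_pos: [0.508, -0.1431, 0.0219]
orientation: [0.077, 0.997, 0.0, 0.0]
force: [-2.0, 0.7, 5.0]
width: 0.543
```

```bash
python3 - <<'E'
from h import *
togo(.5075,-.1424,.022,171.2)
cv2.imwrite('pics/s7.png',cv2.resize(manip.snapshot('scene')[140:290,130:290,::-1],None,fx=4,fy=4))
E
```

```text
[ 0.508  -0.1431  0.0219] xdeg 171.2 units [ 0.007  0.008 -0.001] clock 31.4 az -0.0002 tilt 0.03 F [-2.   0.7  5. ] w 0.543
```

View pics/s7.png

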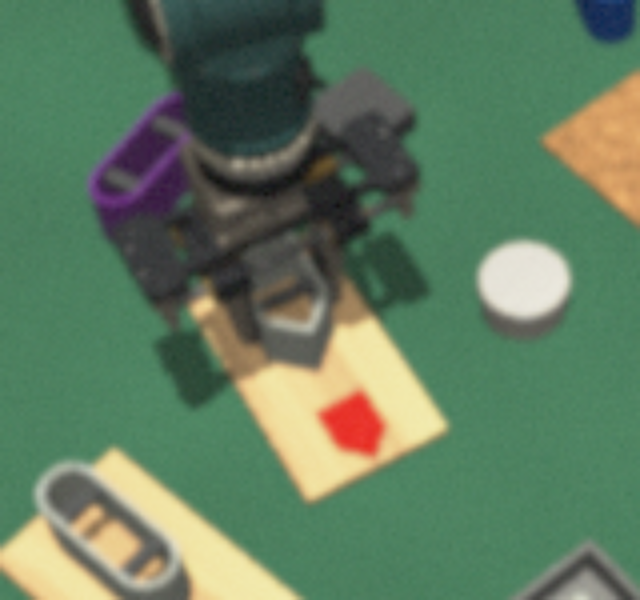

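The pointed die rests on its outline with 5 N of contact. Release, rise, and move aside towards +y for a clear view.

Call:
carry_out(increments=[{"fingers": 0,"dx": 0,"dy": 0,"dz": 0,"ax": 0,"ay": 0,"az": 0},{"fingers": 0,"dx": 0,"dy": 0,"dz": 0,"ax": 0,"ay": 0,"az": 0},{"fingers": 0,"dx": 0,"dy": 0,"dz": 0,"ax": 0,"ay": 0,"az": 0},{"fingers": 0,"dx": 0,"dy": 0,"dz": 0,"ax": 0,"ay": 0,"az": 0},{"fingers": 0,"dx": 0,"dy": 0,"dz": -0.5,"ax": 0,"ay": 0,"az": 0},{"fingers": 0,"dx": 0,"dy": 0,"dz": -1,"ax": 0,"ay": 0,"az": 0},{"fingers": 0,"dx": 0,"dy": 0,"dz": -1,"ax": 0,"ay": 0,"az": 0},{"fingers": 0,"dx": 0,"dy": 0,"dz": -1,"ax": 0,"ay": 0,"az": 0}])

```text
clock: 32.25
eef_pos: [0.5084, -0.1431, 0.1022]
orientation: [0.077, 0.997, -0.0, 0.001]
force: [0.2, -0.1, 0.0]
width: 0.998
```

Call:
carry_out(increments=[{"fingers": 0,"dx": 0,"dy": 0.5,"dz": -0.6,"ax": 0,"ay": 0,"az": 0},{"fingers": 0,"dx": 0,"dy": 1,"dz": -0.6,"ax": 0,"ay": 0,"az": 0},{"fingers": 0,"dx": 0,"dy": 1,"dz": -0.6,"ax": 0,"ay": 0,"az": 0}])

```text
clock: 32.55
eef_pos: [0.5213, -0.057, 0.1496]
orientation: [0.072, 0.997, 0.002, 0.001]
force: [-0.1, 0.3, 0.6]
width: 1.004
```

Call:
carry_out(increments=[{"fingers": 0,"dx": 0,"dy": 0.5,"dz": 0,"ax": 0,"ay": 0,"az": 0},{"fingers": 0,"dx": 0,"dy": 1,"dz": 0,"ax": 0,"ay": 0,"az": 0},{"fingers": 0,"dx": 0,"dy": 1,"dz": 0,"ax": 0,"ay": 0,"az": 0}])

```text
clock: 32.85
eef_pos: [0.5318, 0.0212, 0.1476]
orientation: [0.073, 0.997, 0.001, -0.001]
force: [-0.8, 0.1, -0.1]
width: 1.001
```

Call:
carry_out(increments=[{"fingers": 0,"dx": 0,"dy": 0.5,"dz": 0,"ax": 0,"ay": 0,"az": 0},{"fingers": 0,"dx": 0,"dy": 1,"dz": 0,"ax": 0,"ay": 0,"az": 0},{"fingers": 0,"dx": 0,"dy": 1,"dz": 0,"ax": 0,"ay": 0,"az": 0},{"fingers": 0,"dx": 0,"dy": 1,"dz": 0,"ax": 0,"ay": 0,"az": 0},{"fingers": 0,"dx": 0,"dy": 1,"dz": 0,"ax": 0,"ay": 0,"az": 0}])

```text
clock: 33.35
eef_pos: [0.5439, 0.0923, 0.1483]
orientation: [0.078, 0.997, -0.001, -0.001]
force: [-0.1, -0.4, -0.6]
width: 1.002
```

```bash
python3 - <<'E'
from h import *
togo(.5075,-.1424,.022,171.2)
im=manip.snapshot('top')[:,:,::-1].copy();cv2.imwrite('pics/t8.png',im)
cv2.imwrite('pics/s8.png',manip.snapshot('scene')[:,:,::-1])
for x in rims(im): print('rim',x[0].round(),x[1].round(1),np.round(x[2],1),round(x[3],3))
E
```

```text
[0.5439 0.0923 0.1483] xdeg 171.1 units [-0.008 -2.966  1.584] clock 33.4 az -0.0007 tilt 0.13 F [-0.1 -0.4 -0.6] w 1.002
rim [377. 296.] [ 307.5 -319.4] [ 30.8 285.2] -0.672
rim [306. 218.] [ 507.4 -143.6] [51.5 82.4] -0.156
rim [115. 196.] [554.9 352.1] [57.9 60.1] 1.118
rim [256. 183.] [593.3 -13.3] [43.  59.3] 0.487
rim [376. 188.] [ 582.4 -327.8] [ 40.7 108. ] 0.175
rim [322. 115.] [ 787.8 -189.8] [ 48.3 179.2] -1.559
rim [179. 117.] [773.1 196.8] [24.  84.1] 0.032
rim [326.  95.] [ 840.8 -191.3] [ 46.2 185.9] -1.557
rim [51. 95.] [829.6 539.9] [45.2 54.8] -0.544
```

View pics/t8.png

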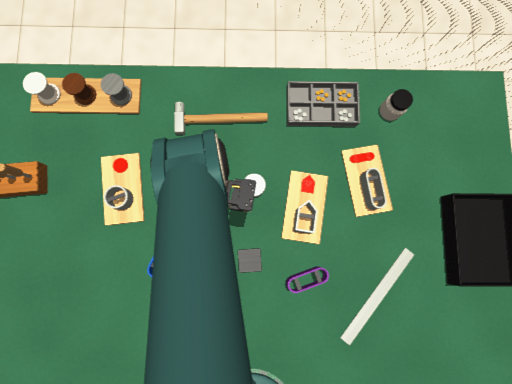

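View pics/s8.png

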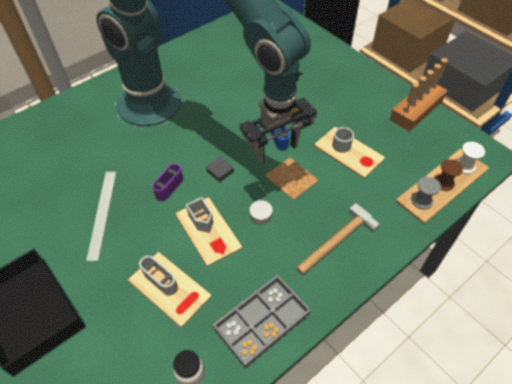

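All three dies stand on their own boards: top picture (306,218), (115,196) and (376,188), and they look upright in the scene view. The tin (scene 261,211), the block and the hammer are where they started. Handing in.

```bash
python3 -c "
from cell import manip
print(manip.hand_in(), manip.state()['clock'])"
```

```text
the job is handed in; nothing more can be done
the job is handed in; nothing more can be done
```

I moved each die to its own board and handed the job in about 33 s into the run. The pointed die was parked on the cork mat, then the round and strap dies went to their boards, and the pointed die followed from the mat. Each die was lowered to light contact, about 5 N on the boards, before I let go.

The last camera checks put each die well inside the 12 mm and 0.22 rad limits:

| Die | Measured centre (mm) | Outline centre (mm) | Offset | Yaw difference |
|---|---|---|---|---|
| Round | (554.9, 352.1) | (554.5, 351.5) | under 1 mm | does not matter |
| Strap | (582.4, -327.8) | (583.6, -327.1) | about 1.4 mm | under 0.01 rad |
| Pointed | (507.4, -143.6) | (506.5, -142.4) | about 1.5 mm | under 0.01 rad |

All three dies looked upright in both views. I did not measure tilt or resting height separately.

The tin, steel block and hammer appear unmoved, but I judged the last check of the tin by eye. The gripper partly hid it in the final top view, so its fit there (593, -13) was unreliable. It looked unmoved in the scene view, and the last clear top-view fit (589.6, -5.0), taken about 25 s before the end, matched its start position.

Hand-in gave no verdict.

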